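# Set up the stirring station on a lab bench

### The arm

A 6-joint arm with a two-finger parallel gripper is mounted at the origin on the work surface. World frame = base frame: x ahead of the robot, y to its left, z up, the work surface at z = 0. Lengths are in m, angles in rad, forces in N, time in s.
With the tool pointing down it reaches from about 0.25 to 0.775 m from the base axis. Payload 4 kg.
Tool frame: the origin (TCP) lies on the centre line of the jaws, within the pads' length; the fingertips stand 17 mm ahead of it and the grasp point (between the pads) lies 2 mm behind it (ctrl.tcp_to_tips is the z of the fingertips in the tool frame, in m); z points along the fingers, y is the line along which they close (so a half turn about z gives the same grasp; the last joint's range is limited). The gripper opens to 85 mm and grips with 20 to 120 N. Pads are 22 mm wide; open, the fingers measure 114 mm over their backs; the gripper's body (76 mm by 85 mm) begins 54 mm behind the grasp point. The pads swing forward as they close: fully open they stand 13 mm farther back than shut.
Start: joints at [-1.241, 0.087, 1.371, -0, 1.684, -0.103], TCP at [0.231, -0.499, 0.248] pointing down, gripper open.
Joint ranges: [-3.1, 3.1], [-0.76, 2.03], [0.27, 2.55], [-1.08, 4.22], [0.17, 2.65], [-2.57, 2.57]. Speed limits (rad/s): [2.79, 2.79, 3.14, 3.14, 3.14, 3.14].

### API

Orientations are given as a unit quaternion [w, x, y, z].
In Python, from rig import readout, viewer, ctrl gives the robot as it stands.
- The arm moves only by the shell command python3 -m crank 'ROWS' [FORCE]. ROWS is JSON, a list of rows, each an object with "slide": the shift along the tool's x, y, z in cm, a list of three; "angular": the turn, a rotation vector about the tool's x, y, z in degrees, a list of three; "claw": the finger opening in cm, from 0 to 8.54. A call has exactly 5 rows; each row shifts and turns the commanded pose from where the row before left it, along the tool's axes as they then stand; what a row does not reach is not made up. A row lasts 1/10 s, in which the tool goes at most 50 mm and 8.59 degrees, less where a joint would pass 70% of its speed; a pose out of reach is approached as far as the arm can. A call with a gripper value outside its range is refused whole. The fingers move at their own pace and stop on an object; FORCE is the grip in N (left out, the last holds). Time passes only in rows, so rows that do not move let the fingers close, or fill a call up. It gives the time, the measured TCP pose, the force, the opening and the grip force at its end, in the units of the state.
- readout.get_obs(): the state, without advancing time (a new reading comes with each control period).
- viewer.grab_frame(name): name is "scene" or "top"; returns a dict with "pixels" (480x640x3 uint8, red, green, blue), "mtx" (3x3 intrinsics, pixels), "k1" (the pictures are not rectified: a ray, as slopes to the right and down, at radius r is drawn at 1 + k1 r^2 times it, then the intrinsics apply), "extrinsics" (4x4, takes a point from world to camera coordinates). Camera axes: x right, y down, z forward; pixel columns grow to the right and rows downward; lengths in m; the calibration is good to about 2 mm. A picture is of the moment at which its call begins. There is no depth.
- ctrl.job_done(): hands the job in; it is judged then, once.
The state is a dict: "clock": time; "qpos": joint angles; "dq": joint speeds; "joint_efforts": joint torques, N m; "eef_pos": TCP position; "orientation": TCP orientation; "contact_force": force on the tool from outside, world axes, zero at the start; "moment": the same for the moment, N m; "gripper_width": finger opening in m; "grip_force": force on a finger pad.
Only numpy, scipy, OpenCV 4.12 (cv2) and the standard library are available. Lean on these libraries where they do the work, as an engineer would, in place of code of your own. Each camera call takes 0.05 s, during which the arm holds its last target. There are 200 camera calls.

### The job

Set up the bench for stirring: stand the low, wide beaker upright on the centre of the stirrer plate and lay its cover centred on top of it, stand the tip box midway between the stirrer and the tube rack, in line with them, and stand the tall bottle squarely behind the middle of the rack (the side away from the robot) with a gap of about 2 cm. Set the beaker down gently, and leave the short bottle, the jar and the tall, narrow beaker standing where they are.

Things in the scene. Friction and masses are not known exactly. Their poses are not given: they have to be found in the camera images.
- beaker: the low, wide glass beaker, empty, open at the top, 60 mm outside diameter, 70 mm high, wall 3 mm, loose, about 90 g. Origin: centre of its underside; z up its axis. Grip it from outside across the diameter.
- cover: the beaker's cover: a flat steel disc 68 mm across and 6 mm thick with an upright black knob in its centre, 20 mm diameter and 22 mm tall (28 mm high overall), loose, about 70 g, starting disc-down on the bench. It has no locating rim; it simply lies flat on the beaker. Origin: centre of its underside; z up.
- tip_box: box of pipette tips: a solid grey box 60 mm (its x) by 76 mm (its y), 48 mm high, with a grid of small black tips showing 4 mm above its top (looks only), loose, about 150 g. Origin: centre of its underside; z up. Its final yaw is free.
- tall_bottle: the tall amber glass reagent bottle with a black cap and paper label: 56 mm diameter, straight-sided up to 90 mm, tapering to a neck, 132 mm high overall, loose, about 240 g. Origin: centre of its underside; z up.
- stirrer: magnetic stirrer, a low white box fixed to the bench, with a round steel plate 100 mm across on top; the plate's top is 45 mm above the bench and is centred over the origin. Origin: on the bench under the plate's centre. x points to its back (away from the robot), z up. The box extends 75 mm to the front (a black knob 9 mm farther), 55 mm to the back and 55 mm to each side.
- rack: tube rack full of capped tubes, white, fixed to the bench: 80 mm front to back (its x), 110 mm wide (its y), 50 mm high with the caps. Origin: centre of its underside. x points to its back (away from the robot), z up. Rack and stirrer stand side by side in one straight line along their y axes, equally turned (by up to 0.12 rad), origins 270 mm apart; which of them is on the left varies.
- short_bottle: bystander, to be left alone: short amber bottle with a black cap, 56 mm diameter, 78 mm high, loose. Origin: centre of its underside.
- jar: bystander, to be left alone: white plastic screw-top jar, 66 mm diameter, 60 mm high, loose. Origin: centre of its underside.
- tall_beaker: bystander, to be left alone: tall, narrow empty glass beaker, 44 mm diameter, 95 mm high, loose. Origin: centre of its underside.
Not all that is in view belongs to the job. Leave any red look-alike of the beaker alone.

How it is judged:
By the outcome, as a careful person would: the job done as asked, in the order asked, and still so for the second after the job is handed in, with the robot touching nothing.
It also fails if it takes over 109 s, if anything falls off the work surface, if the arm or the gripper's body presses on something with over 40 N, if the wrist force passes 120 N, or if a joint passes its speed limit or range.

## Working session

There is one attempt and no reset: what is moved stays moved. The work goes in short steps, Python scripts to look and compute and a shell command to move; the robot and the scene stay as the last step left them, time stands still between calls to the robot, and variables do not carry over. Pictures are saved under pics/ and viewed, at most 17 in all, crops included, and the job is handed in when it is done.

```bash
mkdir -p pics; ls; cat > h.py <<'E'
import numpy as np, cv2
from rig import readout, viewer, ctrl
def grab(n,tag):
    f=viewer.grab_frame(n); cv2.imwrite(f'pics/{tag}.png',f['pixels'][:,:,::-1]); np.savez(f'pics/{tag}.npz',**f); return f
def load(tag): return dict(np.load(f'pics/{tag}.npz'))
def ray(f,u,v):
    d=np.array([float(f['k1']),0,0,0])
    p=cv2.undistortPoints(np.array([[[u,v]]],float),f['mtx'],d)[0,0]
    E=f['extrinsics'];R=E[:3,:3];c=-R.T@E[:3,3]
    r=R.T@np.array([p[0],p[1],1.]);return c,r/np.linalg.norm(r)
def onz(f,u,v,z):
    c,r=ray(f,u,v);return c+r*(z-c[2])/r[2]
def tri(f,a,g,b):
    c1,r1=ray(f,*a);c2,r2=ray(g,*b)
    A=np.stack([r1,-r2],1);s=np.linalg.lstsq(A,c2-c1,rcond=None)[0]
    p,q=c1+s[0]*r1,c2+s[1]*r2
    return (p+q)/2,np.linalg.norm(p-q)
def proj(f,P):
    E=f['extrinsics'];rv=cv2.Rodrigues(E[:3,:3])[0]
    return cv2.projectPoints(np.array(P,float).reshape(-1,3),rv,E[:3,3],f['mtx'],np.array([float(f['k1']),0,0,0]))[0][:,0]
E
python3 - <<'E'
from h import *
np.set_printoptions(precision=4,suppress=True)
for n in('scene','top'):
    f=grab(n,n+'0');E=f['extrinsics'];print(n,f['mtx'],f['k1'],E,-E[:3,:3].T@E[:3,3])
print(readout.get_obs())
E
```

```text
pics
scene [[480.2234   0.     313.1406]
 [  0.     480.2234 245.5956]
 [  0.       0.       1.    ]] 0.0071311961540453835 [[ 0.1404  0.99    0.0151 -0.0771]
 [ 0.8186 -0.1075 -0.5642 -0.4584]
 [-0.5569  0.0915 -0.8255  1.3416]
 [ 0.      0.      0.      1.    ]] [ 1.1332 -0.0957  0.85  ]
top [[477.7741   0.     326.1043]
 [  0.     477.7741 245.7615]
 [  0.       0.       1.    ]] -0.043537980525728465 [[ 0.0209 -0.9995  0.0247 -0.0298]
 [-0.9972 -0.0226 -0.0706  0.569 ]
 [ 0.0711 -0.0231 -0.9972  1.2209]
 [ 0.      0.      0.      1.    ]] [0.4812 0.0113 1.2583]
{'clock': 0.1, 'qpos': array([-1.2411,  0.0879,  1.3721,  0.    ,  1.6836, -0.1031]), 'dq': array([-0.0015, -0.0028, -0.0028, -0.0011, -0.0006,  0.002 ]), 'joint_efforts': array([  0.0019, -35.3014, -31.4219,  -0.0003,   0.0079,   0.    ]), 'eef_pos': array([ 0.2305, -0.4989,  0.2472]), 'orientation': array([-0.001 ,  0.9767,  0.2147, -0.0001]), 'contact_force': array([ 0.3231, -0.2013, -0.3063]), 'moment': array([ 0.014 , -0.0147, -0.02  ]), 'grip_force': 0.0, 'gripper_width': 0.08546018830867935}
```

View pics/scene0.png

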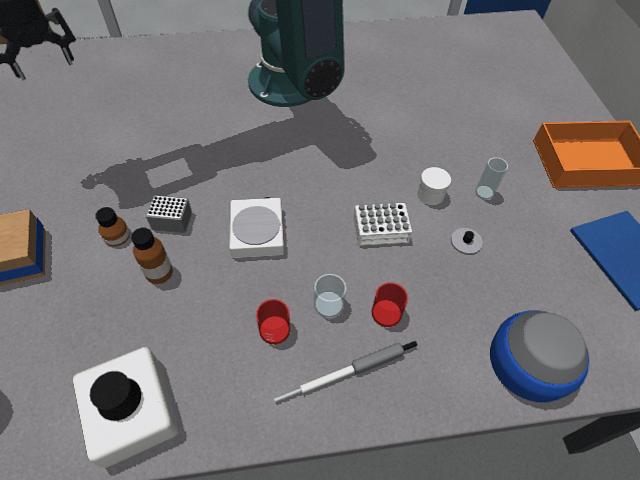

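View pics/top0.png

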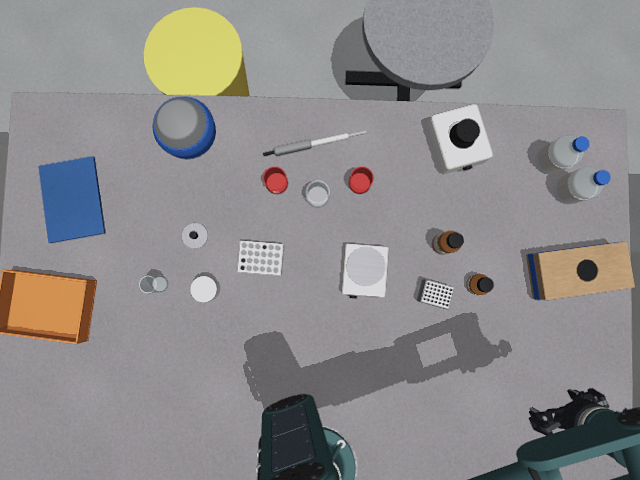

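Top: clear beaker (317,193), scene (330,297). It could be confused with the red ones at top (276,180) and (361,180) or the tall beaker at (152,284). The stirrer is at top (365,270), not the white box with the black knob at (460,135). The rack is at (260,257), cover (195,236), tip box (436,293) and tall bottle (450,241). The short bottle (481,285) and jar (204,289) are bystanders. I choose the clear, low beaker.

```bash
python3 - <<'E'
from h import *
rois={'top0':[(317,193),(195,236),(445,262),(365,270),(260,257)],'scene0':[(330,297),(467,240),(155,235),(257,228),(383,224)]}
rows=[]
for t in rois:
    im=cv2.imread(f'pics/{t}.png');r=[]
    for i,(u,v) in enumerate(rois[t]):
        c=im[v-40:v+40,u-32:u+32] if i!=2 else cv2.resize(im[v-56:v+56,u-45:u+45],(64,80))
        c=cv2.resize(im[v-40:v+40,u-32:u+32] if i!=2 else im[v-56:v+56,u-45:u+45],(160,296),interpolation=cv2.INTER_CUBIC) if i==2 else cv2.resize(c,(160,200),interpolation=cv2.INTER_CUBIC)
        if c.shape[0]<296:c=cv2.copyMakeBorder(c,0,96,0,0,cv2.BORDER_CONSTANT)
        r.append(c)
    rows.append(np.hstack(r))
cv2.imwrite('pics/comp.png',np.vstack(rows))
def blobs(t,name,mask,box,mina=20):
    x0,y0,x1,y1=box;m=np.zeros_like(mask,np.uint8);m[y0:y1,x0:x1]=mask[y0:y1,x0:x1]*255
    for c in cv2.findContours(m,cv2.RETR_EXTERNAL,cv2.CHAIN_APPROX_NONE)[0]:
        if cv2.contourArea(c)<mina or len(c)<5:continue
        e=cv2.fitEllipse(c);M=cv2.moments(c);q=cv2.minAreaRect(c)
        print(t,name,'A',cv2.contourArea(c),'cen',round(M['m10']/M['m00'],1),round(M['m01']/M['m00'],1),'ell',np.round(np.hstack(e[:2]),1),'rect',np.round(np.hstack([q[0],q[1],q[2]]),1))
for t,bx in (('top0',dict(white1=(335,235,395,302),white2=(230,232,292,282),cap=(425,220,470,260),bot=(425,220,470,260),knob=(175,216,215,256),disc=(175,216,215,256),tip=(412,270,462,312))),
             ('scene0',dict(white1=(222,190,295,265),white2=(345,190,420,255),cap=(130,222,175,290),bot=(130,222,175,290),knob=(445,220,490,260),disc=(445,220,490,260),tip=(140,185,196,235)))):
    im=cv2.imread(f'pics/{t}.png').astype(int);h=cv2.cvtColor(im.astype(np.uint8),cv2.COLOR_BGR2HSV);V=h[...,2];S=h[...,1]
    print(t,'bench',im[215,330] if t=='top0' else im[350,330],'plate',im[270,365] if t=='top0' else im[226,257], 'disc', im[243,195] if t=='top0' else im[246,467])
    print(V[270,335:396] if t=='top0' else V[226,225:290])
    blobs(t,'box',V>190,bx['white1'],200);blobs(t,'rack',V>190,bx['white2'],200)
    blobs(t,'cap',V<45,bx['cap']);blobs(t,'amber',(S>110),bx['bot'],50);blobs(t,'knob',V<60,bx['knob'],5);blobs(t,'disc',V>150,bx['disc'],30)
    blobs(t,'tipall',(V<85)|(V>150),bx['tip'],50)
E
```

```text
top0 bench [154 150 153] plate [194 188 189] disc [189 184 184]
[153 154 157 159 160 143 105 105 120 186 224 206 184 197 197 197 197 198
 196 198 197 197 197 196 196 196 195 195 195 195 194 193 194 194 194 194
 194 195 195 194 194 195 194 194 194 194 193 193 191 198 215 197 136 151
 154 154 153 151 153 151 154]
top0 box A 2023.0 cen 365.2 269.9 ell [365.1 269.9  48.2  58.5] rect [365.3 269.8  42.3  50.1   4.4]
top0 rack A 1260.0 cen 260.0 257.5 ell [260.  257.5  34.9  51. ] rect [260.  257.5  42.9  31.    4.8]
top0 amber A 201.0 cen 445.4 242.9 ell [449.5 241.7  19.3  24.2] rect [447.8 242.3  20.6  20.4  70.3]
top0 knob A 33.5 cen 193.4 234.9 ell [193.4 234.9   5.9   7.6] rect [193.5 235.    6.    7.   90. ]
top0 disc A 1235.0 cen 195.1 236.7 ell [195.5 235.6  39.   47.2] rect [194.5 235.5  39.   39.   90. ]
top0 tipall A 1048.0 cen 436.8 294.5 ell [436.4 292.2  40.7  50. ] rect [436.5 290.5  41.   49.   90. ]
top0 tipall A 51.0 cen 420.4 273.4 ell [425.1 274.7   6.2  27.9] rect [425.  274.7  27.2   7.1   9. ]
scene0 bench [137 133 136] plate [176 171 171] disc [167 161 160]
[137 135
[... 585 characters left out ...]
cen 161.2 278.4 ell [154.5 262.   32.4  40.5] rect [160.8 276.7  11.4  27.3  66.3]
scene0 amber A 590.5 cen 150.4 255.0 ell [149.9 254.2  27.9  31.5] rect [149.7 254.1  28.9  29.2  64.8]
scene0 knob A 83.5 cen 467.9 236.8 ell [467.9 236.8   8.8  12.5] rect [468.1 236.8   8.9  12.1  26.6]
scene0 disc A 565.0 cen 466.6 239.9 ell [466.6 239.9  23.3  31. ] rect [467. 240.  24.  30.  90.]
scene0 tipall A 60.0 cen 145.0 231.2 ell [144.8 231.2   6.7  13.4] rect [146.  230.5  12.    7.    0. ]
scene0 tipall A 656.0 cen 172.5 223.6 ell [172.4 219.2  34.4  42.9] rect [173.3 223.2  31.5  46.4  68.7]
scene0 tipall A 967.5 cen 163.0 200.9 ell [164.6 198.9  36.3  48.2] rect [166.5 201.   32.   53.   90. ]
```

View pics/comp.png

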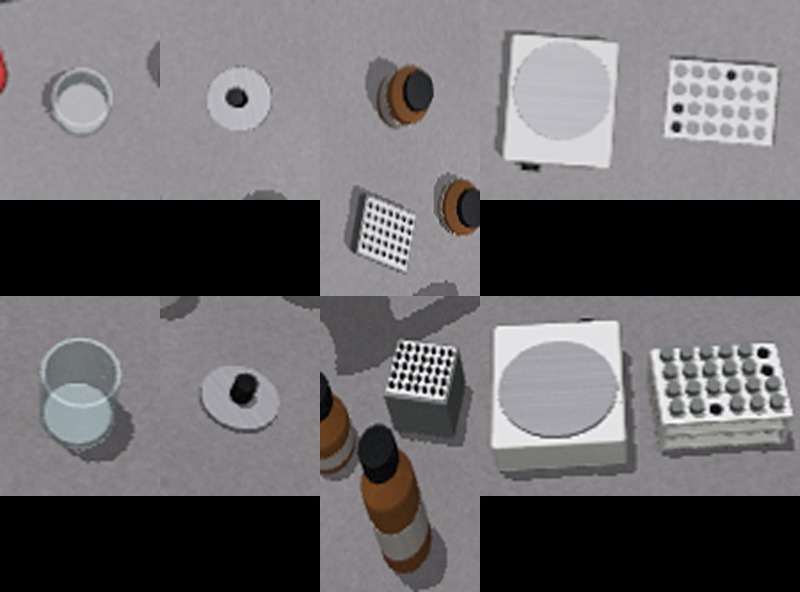

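The composite confirms a clear low beaker: rim at top (317.8,192.6) and scene (330,287.4), base at scene (329.2,303.8). The plate is at top (365.8,266) and scene (256.2,225.2), with the other centres readable as well.

```bash
python3 - <<'E'
from h import *
np.set_printoptions(precision=4,suppress=True)
T,S=load('top0'),load('scene0')
P={}
for n,a,b in [('beaker rim',(317.8,192.6),(330,287.4)),('plate',(365.8,266),(256.2,225.2)),('rack top',(260.3,257.1),(382.8,218.7)),('cap',(454.6,240.8),(142,232.5)),('tip',(437,293.7),(168.2,207.3)),('cover',(194.6,235.2),(467,240.8))]:
    p,e=tri(T,a,S,b);P[n]=p;print(n,p,'gap',e)
def t2(q,off):return [(off[0]+x/1.7778,off[1]+y/2.643) for x,y in q]
ct=[onz(T,*p,.048) for p in t2([(45,193),(94,208),(87,271),(37,255)],(400,206))]
cs=[onz(S,*p,.048) for p in t2([(76,44),(139,52),(132,106),(67,97)],(110,179))]
for c in(ct,cs):
    c=np.array(c)[:,:2];d=np.roll(c,-1,0)-c;print('tip corners',c.mean(0),np.linalg.norm(d,axis=1),np.degrees(np.arctan2(d[:,1],d[:,0])))
rk=[onz(T,228+x/2.5,217+y/2.5,.05) for x,y in[(29,57),(137,62),(133,145),(24,137)]]
bx=[onz(T,333+x/2.5,230+y/2.5,.043) for x,y in[(32,34),(138,41),(130,167),(23,162)]]
for c in(rk,bx):
    c=np.array(c)[:,:2];d=np.roll(c,-1,0)-c;print('rack/box',c.mean(0),np.linalg.norm(d,axis=1),np.degrees(np.arctan2(d[:,1],d[:,0])))
v=P['rack top']-P['plate'];print('dist',np.linalg.norm(v[:2]),'yaw',np.degrees(np.arctan2(-v[0],v[1])))
print('bystanders', [onz(T,204,289,.06),onz(T,481+3,285,.078), onz(T,142,284,0)])
E
```

```text
beaker rim [0.7007 0.0084 0.0639] gap 0.002056089094566129
plate [ 0.5187 -0.1184  0.0387] gap 0.002429486862941849
rack top [0.5356 0.1509 0.0377] gap 0.0014075460381151462
cap [ 0.5803 -0.3219  0.1332] gap 0.0012213174558552082
tip [ 0.4516 -0.3008  0.045 ] gap 0.0028923985675942928
cover [0.5912 0.33   0.0008] gap 0.0017766906198905257
tip corners [ 0.4517 -0.3015] [0.0723 0.0614 0.0736 0.0607] [-100.4135  170.7599   78.9884  -10.4985]
tip corners [ 0.454  -0.2985] [0.0777 0.0554 0.078  0.0548] [  76.4118   -8.1749 -104.0095  171.6264]
rack/box [0.535  0.1489] [0.1094 0.084  0.1101 0.081 ] [-91.3561 178.8047  87.0612  -1.652 ]
rack/box [ 0.5074 -0.1182] [0.109  0.1288 0.1091 0.1306] [-92.4772 177.0661  88.4518  -2.9738]
dist 0.2699083356997807 yaw -3.5940934424867685
bystanders [array([0.4518, 0.2855, 0.06  ]), array([ 0.4761, -0.4123,  0.078 ]), array([0.4596, 0.4622, 0.    ])]
```

```bash
R='{"slide":[0,0,0],"angular":[0,0,-8.15],"claw":8.5}'
python3 -m crank '[{"slide":[0,0,0],"angular":[0,0,-8.15],"claw":8.5},{"slide":[0,0,0],"angular":[0,0,-8.15],"claw":8.5},{"slide":[0,0,0],"angular":[0,0,-8.15],"claw":8.5},{"slide":[0,0,0],"angular":[0,0,-8.15],"claw":8.5},{"slide":[0,0,0],"angular":[0,0,-8.15],"claw":8.5}]' 40
python3 -m crank '[{"slide":[0,0,0],"angular":[0,0,-8.15],"claw":8.5},{"slide":[0,0,0],"angular":[0,0,-8.15],"claw":8.5},{"slide":[0,0,0],"angular":[0,0,-8.15],"claw":8.5},{"slide":[3,3,0],"angular":[0,0,0],"claw":8.5},{"slide":[3,3,0],"angular":[0,0,0],"claw":8.5}]'
python3 -m crank '[{"slide":[3.4,3.1,0],"angular":[0,0,0],"claw":8.5},{"slide":[3.4,3.1,0],"angular":[0,0,0],"claw":8.5},{"slide":[3.4,3.1,0],"angular":[0,0,0],"claw":8.5},{"slide":[3.4,3.1,0],"angular":[0,0,0],"claw":8.5},{"slide":[3.4,3.1,0],"angular":[0,0,0],"claw":8.5}]'
```

```text
clock: 0.6
eef_pos: [0.2306, -0.499, 0.2476]
orientation: [-0.001, 0.839, 0.544, 0.0]
contact_force: [-0.1, -0.3, 0.3]
gripper_width: 0.0851
grip_force: 0.0
clock: 1.1
eef_pos: [0.2905, -0.4389, 0.2473]
orientation: [-0.001, 0.708, 0.706, 0.0]
contact_force: [0.7, -0.4, -0.1]
gripper_width: 0.0847
grip_force: 0.0
clock: 1.6
eef_pos: [0.4465, -0.2676, 0.2478]
orientation: [-0.0, 0.707, 0.707, -0.0]
contact_force: [0.1, -0.5, -0.7]
gripper_width: 0.0849
grip_force: 0.0
```

```bash
python3 -m crank '[{"slide":[3.45,3.18,0],"angular":[0,0,0],"claw":8.5},{"slide":[3.45,3.18,0],"angular":[0,0,0],"claw":8.5},{"slide":[3.45,3.18,0],"angular":[0,0,0],"claw":8.5},{"slide":[3.45,3.18,0],"angular":[0,0,0],"claw":8.5},{"slide":[3.45,3.18,0],"angular":[0,0,0],"claw":8.5}]'
python3 -m crank '[{"slide":[3.45,3.18,0],"angular":[0,0,0],"claw":8.5},{"slide":[3.45,3.18,0],"angular":[0,0,0],"claw":8.5},{"slide":[3.45,3.18,0],"angular":[0,0,0],"claw":8.5},{"slide":[0,0,4.5],"angular":[0,0,0],"claw":8.5},{"slide":[0,0,4.5],"angular":[0,0,0],"claw":8.5}]'
python3 - <<'E'
from h import *
o=readout.get_obs();print(o['eef_pos'],ctrl.tcp_to_tips)
s=grab('scene','s1');t=grab('top','t1')
a=cv2.resize(s['pixels'][180:340,240:420],(400,356));b=cv2.resize(t['pixels'][120:280,230:410],(400,356))
cv2.imwrite('pics/c1.png',np.hstack([a,b])[:,:,::-1])
E
```

```text
clock: 2.1
eef_pos: [0.6055, -0.0951, 0.2476]
orientation: [-0.0, 0.707, 0.707, -0.0]
contact_force: [0.4, -1.1, 0.1]
gripper_width: 0.0849
grip_force: 0.0
clock: 2.6
eef_pos: [0.7022, 0.0084, 0.1584]
orientation: [0.002, 0.706, 0.708, 0.001]
contact_force: [0.2, -0.8, -1.2]
gripper_width: 0.0847
grip_force: 0.0
[0.70217119 0.00844744 0.15839136] 0.017
```

View pics/c1.png

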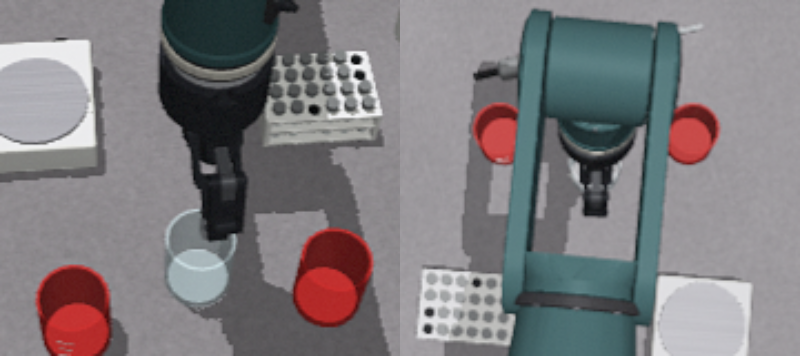

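```bash
python3 - <<'E'
from h import *
s=load('s1');t=load('t1')
k=400/180
for P in [(.75,.0084,.154),(.655,.0084,.154),(.7,.0084,.07),(.7,.0084,0)]:
    a=proj(s,P)[0];b=proj(t,P)[0];print(P,(a-[240,180])*k,(b-[230,120])*k+[400,0])
E
```

```text
(0.75, 0.0084, 0.154) [214.48131189 236.43107816] [595.82206907  99.61591991]
(0.655, 0.0084, 0.154) [194.51250201 133.19678471] [593.80488771 188.64570732]
(0.7, 0.0084, 0.07) [198.95676301 234.28744634] [594.241463   160.82199572]
(0.7, 0.0084, 0) [195.56732112 273.17288634] [593.85989392 171.45830634]
```

The scene half shows the open fingers around the beaker, with the near finger tip at crop (223,235) and the rim at (200,238). That is within a few mm of the prediction, so I descend and grip.

```bash
python3 -m crank '[{"slide":[-0.2,-0.1,3.9],"angular":[0,0,0],"claw":8.5},{"slide":[0,0,3.8],"angular":[0,0,0],"claw":8.5},{"slide":[0,0,3.8],"angular":[0,0,0],"claw":8.5},{"slide":[0,0,0],"angular":[0,0,0],"claw":8.5},{"slide":[0,0,0],"angular":[0,0,0],"claw":6.5}]' 30
python3 -m crank '[{"slide":[0,0,0],"angular":[0,0,0],"claw":5},{"slide":[0,0,0],"angular":[0,0,0],"claw":5},{"slide":[0,0,0],"angular":[0,0,0],"claw":5},{"slide":[0,0,0],"angular":[0,0,0],"claw":5},{"slide":[0,0,0],"angular":[0,0,0],"claw":5}]' 30
python3 -m crank '[{"slide":[0,0,-2],"angular":[0,0,0],"claw":5},{"slide":[0,0,-4],"angular":[0,0,0],"claw":5},{"slide":[0,0,-4],"angular":[0,0,0],"claw":5},{"slide":[0,0,-2],"angular":[0,0,0],"claw":5},{"slide":[0,0,0],"angular":[0,0,0],"claw":5}]'
python3 - <<'E'
from h import *
s=grab('scene','s2');t=grab('top','t2')
a=cv2.resize(s['pixels'][140:300,240:420],(400,356));b=cv2.resize(t['pixels'][120:280,230:410],(400,356))
cv2.imwrite('pics/c2.png',np.hstack([a,b])[:,:,::-1])
E
```

```text
clock: 3.2
eef_pos: [0.6998, 0.0043, 0.0449]
orientation: [0.0, 0.707, 0.707, 0.0]
contact_force: [0.8, -0.1, 1.6]
gripper_width: 0.0732
grip_force: 0.0
clock: 3.7
eef_pos: [0.7018, 0.0043, 0.0481]
orientation: [0.003, 0.707, 0.707, 0.003]
contact_force: [1.5, -0.3, 6.5]
gripper_width: 0.0598
grip_force: 33.1
clock: 4.2
eef_pos: [0.7015, 0.0046, 0.1702]
orientation: [0.004, 0.707, 0.707, 0.004]
contact_force: [0.1, 1.1, -0.4]
gripper_width: 0.0602
grip_force: 33.1
```

View pics/c2.png

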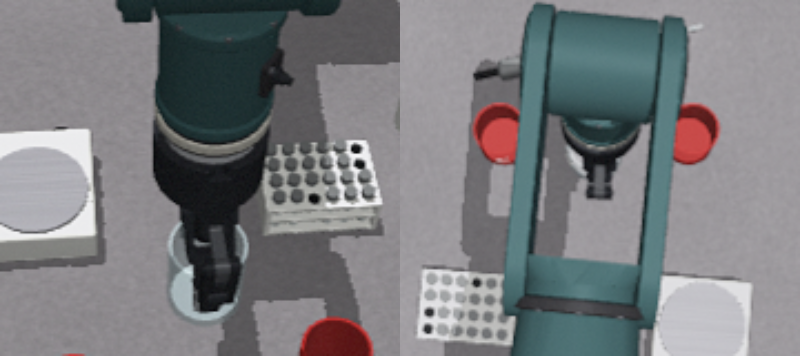

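```bash
python3 - <<'E'
from h import *
s=load('s2')
print(onz(s,333.2,251.2,.192),onz(s,331.4,271.9,.122),readout.get_obs()['orientation'],readout.get_obs()['eef_pos'])
print(onz(load('scene0'),330,287.4,.07),onz(load('scene0'),329.2,303.8,0), onz(load('top0'),317.8,192.6,.07))
print(onz(load('scene0'),256.2,225.2,.045),onz(load('top0'),365.8,266,.045))
g=cv2.cvtColor(s['pixels'],cv2.COLOR_RGB2HSV); 
# blue-tinted glass mask
m=((g[...,0]>80)&(g[...,0]<110)&(g[...,1]>18)).astype(np.uint8); m[:235]=0;m[300:]=0;m[:,:305]=0;m[:,370:]=0
ys,xs=np.nonzero(m);print(len(xs),xs.min(),xs.max(),ys.min(),ys.max())
for y in range(240,290,4):
    x=np.nonzero(m[y])[0]; print(y,x.min() if len(x) else None,x.max() if len(x) else None)
E
```

```text
[0.70471153 0.00842262 0.192     ] [0.7021944 0.0091235 0.122    ] [2.54426447e-04 7.07101908e-01 7.07111589e-01 1.65977891e-04] [0.6989968  0.00471398 0.16353682]
[0.70425965 0.0085958  0.07      ] [0.70222485 0.01044222 0.        ] [0.69943975 0.00740337 0.07      ]
[ 0.52365928 -0.11706525  0.045     ] [ 0.51838574 -0.11897939  0.045     ]
881 316 351 235 285
240 320 343
244 318 349
248 316 350
252 316 351
256 316 350
260 317 349
264 317 348
268 316 348
272 316 347
276 318 346
280 320 345
284 330 334
288 None None
```

```bash
python3 -m crank '[{"slide":[-1.5,-2,0],"angular":[0,0,0],"claw":5},{"slide":[-3,-4,0],"angular":[0,0,0],"claw":5},{"slide":[-3,-4,0],"angular":[0,0,0],"claw":5},{"slide":[-3,-4,0],"angular":[0,0,0],"claw":5},{"slide":[-2.1,-3.95,0],"angular":[0,0,0],"claw":5}]'
python3 -m crank '[{"slide":[0,0,1],"angular":[0,0,0],"claw":5},{"slide":[0,0,2],"angular":[0,0,0],"claw":5},{"slide":[0,0,2],"angular":[0,0,0],"claw":5},{"slide":[0,0,0.8],"angular":[0,0,0],"claw":5},{"slide":[0,0,0],"angular":[0,0,0],"claw":5}]'
python3 - <<'E'
from h import *
s=grab('scene','s3');t=grab('top','t3');o=readout.get_obs();print(o['eef_pos'],o['orientation'],o['contact_force'])
a=cv2.resize(s['pixels'][160:270,200:320],(400,366));b=cv2.resize(t['pixels'][210:320,305:425],(400,366))
cv2.imwrite('pics/c3.png',np.hstack([a,b])[:,:,::-1])
E
```

```text
clock: 4.8
eef_pos: [0.5163, -0.1223, 0.1599]
orientation: [-0.002, 0.707, 0.707, -0.002]
contact_force: [0.1, -1.4, -0.5]
gripper_width: 0.0596
grip_force: 33.2
clock: 5.3
eef_pos: [0.518, -0.1203, 0.1019]
orientation: [-0.003, 0.707, 0.707, -0.001]
contact_force: [0.1, -0.5, -1.2]
gripper_width: 0.0597
grip_force: 33.3
[ 0.51977323 -0.12102502  0.10490327] [-3.91026153e-04  7.06962074e-01  7.07251330e-01 -1.70741621e-04] [ 0.13474737 -0.32165428 -0.72315466]
```

View pics/c3.png

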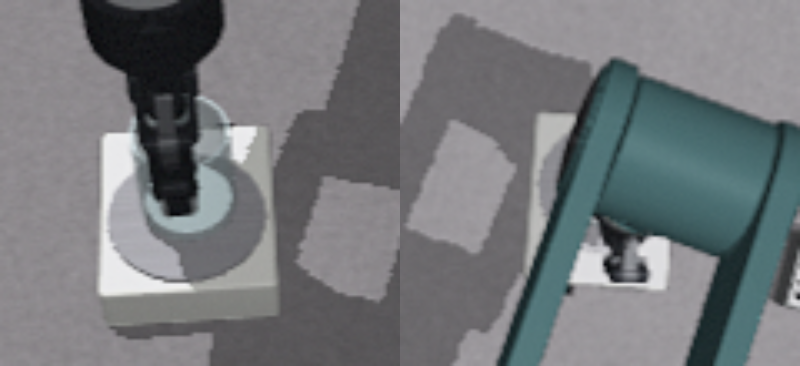

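The scene half shows the beaker base at crop (188,197) above the plate, whose centre is at (187,215).

```bash
python3 - <<'E'
from h import *
s=load('s3')
print(onz(s,256.4,219.1,.056),onz(s,256.1,225,.045),proj(s,(.5197,-.118,.056)))
E
python3 -m crank '[{"slide":[0,0,0.4],"angular":[0,0,0],"claw":5},{"slide":[0,0,0.2],"angular":[0,0,0],"claw":5},{"slide":[0,0,0.1],"angular":[0,0,0],"claw":5},{"slide":[0,0,0.1],"angular":[0,0,0],"claw":5},{"slide":[0,0,0],"angular":[0,0,0],"claw":5}]'
```

```text
[ 0.51626259 -0.11518975  0.056     ] [ 0.52311238 -0.11723308  0.045     ] [[255.16619935 220.54604328]]
clock: 5.9
eef_pos: [0.5196, -0.1213, 0.0974]
orientation: [0.0, 0.707, 0.707, -0.0]
contact_force: [-0.1, -0.7, -1.9]
gripper_width: 0.0595
grip_force: 33.3
```

```bash
python3 -m crank '[{"slide":[-0.1,0.2,0],"angular":[0,0,0],"claw":5},{"slide":[0,0,0.1],"angular":[0,0,0],"claw":5},{"slide":[0,0,0.1],"angular":[0,0,0],"claw":5},{"slide":[0,0,0],"angular":[0,0,0],"claw":5},{"slide":[0,0,0],"angular":[0,0,0],"claw":5}]'
python3 -m crank '[{"slide":[0,0,0.1],"angular":[0,0,0],"claw":5},{"slide":[0,0,0],"angular":[0,0,0],"claw":5},{"slide":[0,0,0.1],"angular":[0,0,0],"claw":5},{"slide":[0,0,0],"angular":[0,0,0],"claw":5},{"slide":[0,0,0],"angular":[0,0,0],"claw":5}]'
```

```text
clock: 6.4
eef_pos: [0.5215, -0.1223, 0.0952]
orientation: [-0.0, 0.707, 0.707, -0.0]
contact_force: [-0.2, 0.9, -1.2]
gripper_width: 0.0596
grip_force: 33.3
clock: 6.9
eef_pos: [0.5216, -0.1223, 0.0933]
orientation: [0.0, 0.707, 0.707, -0.0]
contact_force: [-0.2, 0.9, -0.5]
gripper_width: 0.0598
grip_force: 33.3
```

```bash
python3 -m crank '[{"slide":[0,0,0.1],"angular":[0,0,0],"claw":5},{"slide":[0,0,0],"angular":[0,0,0],"claw":5},{"slide":[0,0,0],"angular":[0,0,0],"claw":5},{"slide":[0,0,0],"angular":[0,0,0],"claw":5},{"slide":[0,0,0],"angular":[0,0,0],"claw":5}]'
python3 -m crank '[{"slide":[0,0,0.1],"angular":[0,0,0],"claw":5},{"slide":[0,0,0],"angular":[0,0,0],"claw":5},{"slide":[0,0,0],"angular":[0,0,0],"claw":5},{"slide":[0,0,0],"angular":[0,0,0],"claw":5},{"slide":[0,0,0],"angular":[0,0,0],"claw":5}]'
```

```text
clock: 7.4
eef_pos: [0.5217, -0.1223, 0.0931]
orientation: [0.0, 0.707, 0.707, 0.0]
contact_force: [-3.1, 0.9, 5.4]
gripper_width: 0.0599
grip_force: 33.7
clock: 7.9
eef_pos: [0.5217, -0.1224, 0.093]
orientation: [0.0, 0.707, 0.707, 0.0]
contact_force: [-4.3, 0.4, 10.2]
gripper_width: 0.0601
grip_force: 34.0
```

```bash
python3 -m crank '[{"slide":[0,0,-0.15],"angular":[0,0,0],"claw":5},{"slide":[0,0,0],"angular":[0,0,0],"claw":6.2},{"slide":[0,0,0],"angular":[0,0,0],"claw":6.6},{"slide":[0,0,0],"angular":[0,0,0],"claw":7.5},{"slide":[0,0,0],"angular":[0,0,0],"claw":8.5}]'
python3 -m crank '[{"slide":[0,0,0],"angular":[0,0,0],"claw":8.5},{"slide":[0,0,-3],"angular":[0,0,0],"claw":8.5},{"slide":[0,0,-4.5],"angular":[0,0,0],"claw":8.5},{"slide":[0,0,-4],"angular":[0,0,0],"claw":8.5},{"slide":[2,0,-2],"angular":[0,0,0],"claw":8.5}]'
python3 -m crank '[{"slide":[4.8,0.8,0],"angular":[0,0,0],"claw":8.5},{"slide":[4.8,0.8,0],"angular":[0,0,0],"claw":8.5},{"slide":[4.8,0.8,0],"angular":[0,0,0],"claw":8.5},{"slide":[4.8,0.8,0],"angular":[0,0,0],"claw":8.5},{"slide":[4.8,0.8,0],"angular":[0,0,0],"claw":8.5}]'
python3 -m crank '[{"slide":[4.6,0.8,0],"angular":[0,0,0],"claw":8.5},{"slide":[4.6,0.8,0],"angular":[0,0,0],"claw":8.5},{"slide":[4.6,0.6,0],"angular":[0,0,0],"claw":8.5},{"slide":[4.6,0.6,0],"angular":[0,0,0],"claw":6},{"slide":[0,0,0],"angular":[0,0,0],"claw":5}]'
python3 - <<'E'
from h import *
s=grab('scene','s4');t=grab('top','t4');o=readout.get_obs();print(o['eef_pos'],o['orientation'],o['contact_force'])
a=cv2.resize(s['pixels'][160:270,200:320],(400,366),interpolation=cv2.INTER_CUBIC);b=cv2.resize(t['pixels'][210:320,305:425],(400,366),interpolation=cv2.INTER_CUBIC)
cv2.imwrite('pics/c4.png',np.hstack([a,b])[:,:,::-1])
E
```

```text
clock: 8.4
eef_pos: [0.5215, -0.1223, 0.0924]
orientation: [-0.0, 0.707, 0.707, -0.0]
contact_force: [-0.2, 0.6, 0.5]
gripper_width: 0.0845
grip_force: 0.0
clock: 8.9
eef_pos: [0.523, -0.1042, 0.2324]
orientation: [0.004, 0.708, 0.706, 0.001]
contact_force: [0.5, -0.3, -0.6]
gripper_width: 0.0848
grip_force: 0.0
clock: 9.4
eef_pos: [0.5617, 0.1396, 0.2279]
orientation: [0.0, 0.707, 0.707, 0.0]
contact_force: [0.5, 0.1, 0.3]
gripper_width: 0.085
grip_force: 0.0
clock: 9.9
eef_pos: [0.5887, 0.3275, 0.2258]
orientation: [-0.001, 0.705, 0.71, -0.0]
contact_force: [1.1, -0.4, -0.7]
gripper_width: 0.0583
grip_force: 0.0
[0.58929011 0.32256183 0.22670328] [ 4.04667711e-05  7.06394120e-01  7.07818106e-01 -9.35244355e-04] [-8.36538223e-02 -6.46623359e-05  6.67510911e-02]
```

View pics/c4.png

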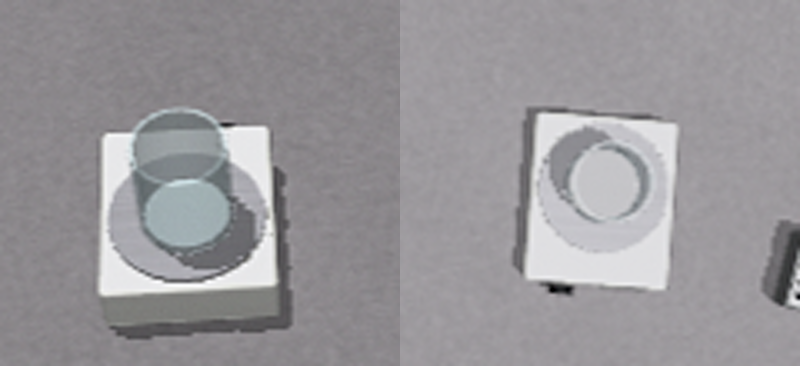

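The view shows the beaker standing on the plate: scene floor at crop (187,213), plate (187,216); top rim at (611,181), plate at (602,187).

```bash
python3 - <<'E'
from h import *
np.set_printoptions(precision=4,suppress=True)
s=load('s4');t=load('t4');k=400/120
f=lambda p:(200+p[0]/k,160+p[1]/k)
g=lambda p:(305+(p[0]-400)/k,210+p[1]/k)
print('scene floor',onz(s,*f((187.5,213.5)),.048),'rim',onz(s,*f((181,155)),.115),'plate',onz(s,*f((187,216)),.045))
print('top rim',onz(t,*g((610,181)),.115),'floor',onz(t,*g((607,183)),.048),'plate',onz(t,*g((602,187.5)),.045))
P=[0.5203,-.1182]
an=np.linspace(0,6.283,60)
# edge-based: plate radial brightness edges in both images around guess
for n,F in(('s',s),('t',t)):
    gr=cv2.cvtColor(F['pixels'],cv2.COLOR_RGB2GRAY)
    pts=[]
    for a in an:
        rr=np.arange(.044,.055,.0005)
        uv=proj(F,[(P[0]+r*np.cos(a),P[1]+r*np.sin(a),.045) for r in rr]).astype(np.float32)
        v=cv2.remap(gr,uv[None,:,0],uv[None,:,1],cv2.INTER_LINEAR)[0].astype(float)
        d=np.diff(v);i=d.argmax()
        if d[i]>2: pts.append([P[0]+rr[i]*np.cos(a),P[1]+rr[i]*np.sin(a)])
    pts=np.array(pts);A=np.c_[2*pts,np.ones(len(pts))];b=(pts**2).sum(1)
    x=np.linalg.lstsq(A,b,rcond=None)[0];print(n,'plate circle',x[:2],np.sqrt(x[2]+x[:2]@x[:2]),len(pts))
E
```

```text
scene floor [ 0.523  -0.1167  0.048 ] rim [ 0.5306 -0.1155  0.115 ] plate [ 0.5226 -0.1172  0.045 ]
top rim [ 0.5204 -0.1167  0.115 ] floor [ 0.5212 -0.1219  0.048 ] plate [ 0.5177 -0.1185  0.045 ]
s plate circle [ 0.5219 -0.1184] 0.049755858703812786 60
t plate circle [ 0.519  -0.1179] 0.0498269181152589 60
```

```bash
cat >> h.py <<'E'
def circ(F,P,z,r0,sgn=1,w=.007):
    gr=cv2.cvtColor(F['pixels'],cv2.COLOR_RGB2GRAY);pts=[]
    for a in np.linspace(0,6.283,72):
        rr=np.arange(r0-w,r0+w,.0005)
        uv=proj(F,[(P[0]+r*np.cos(a),P[1]+r*np.sin(a),z) for r in rr]).astype(np.float32)
        v=cv2.remap(gr,uv[None,:,0],uv[None,:,1],cv2.INTER_LINEAR)[0].astype(float)
        d=np.diff(v)*sgn;i=d.argmax()
        if d[i]>2: pts.append([P[0]+rr[i]*np.cos(a),P[1]+rr[i]*np.sin(a)])
    p=np.array(pts)
    for _ in range(3):
        x=np.linalg.lstsq(np.c_[2*p,np.ones(len(p))],(p**2).sum(1),rcond=None)[0];r=np.sqrt(x[2]+x[:2]@x[:2])
        e=abs(np.linalg.norm(p-x[:2],axis=1)-r);p=p[e<=max(.0015,1.0*np.percentile(e,85))]
    return x[:2],r,len(p)
E
python3 - <<'E'
from h import *
T,S=load('top0'),load('scene0')
for F in(T,S):print('disc',circ(F,(.591,.330),.006,.034,-1),'knob',circ(F,(.591,.330),.028,.010,1,.005))
print(tri(T,(193.4,234.9),S,(468.5,235)))
E
```

```text
disc (array([0.59077586, 0.32887558]), np.float64(0.03273309462270661), 70) knob (array([0.58982207, 0.32669723]), np.float64(0.010405209939190025), 64)
disc (array([0.59200782, 0.3282809 ]), np.float64(0.03278809913144678), 71) knob (array([0.59349672, 0.32732531]), np.float64(0.01010956729144374), 56)
(array([0.59009883, 0.32788643, 0.02128018]), np.float64(0.0015587426453377764))
```

```bash
python3 -m crank '[{"slide":[0.5,0.15,4.5],"angular":[0,0,0],"claw":5},{"slide":[0,0,4.5],"angular":[0,0,0],"claw":5},{"slide":[0,0,4.5],"angular":[0,0,0],"claw":5},{"slide":[0,0,4],"angular":[0,0,0],"claw":5},{"slide":[0,0,0],"angular":[0,0,0],"claw":5}]'
python3 - <<'E'
from h import *
s=grab('scene','s5');o=readout.get_obs();print(o['eef_pos'])
cv2.imwrite('pics/c5.png',cv2.resize(s['pixels'][180:280,410:530],(600,500),interpolation=cv2.INTER_CUBIC)[:,:,::-1])
E
```

```text
clock: 10.5
eef_pos: [0.5866, 0.3225, 0.0448]
orientation: [-0.003, 0.708, 0.706, -0.007]
contact_force: [-0.3, -1.8, -0.8]
gripper_width: 0.0504
grip_force: 0.0
[0.58901064 0.32389149 0.04928006]
```

View pics/c5.png

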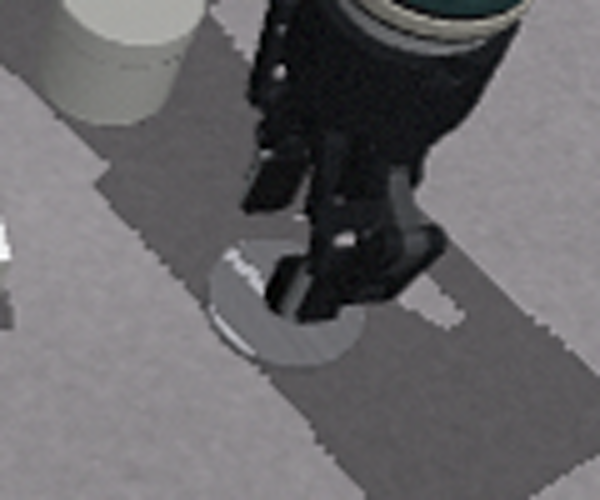

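The knob at (287,285) stands between the open fingers, and the disc is clear below. I descend and close.

```bash
python3 -m crank '[{"slide":[0.3,0.2,1],"angular":[0,0,0],"claw":5},{"slide":[0,0,0.7],"angular":[0,0,0],"claw":5},{"slide":[0,0,0.4],"angular":[0,0,0],"claw":5},{"slide":[0,0,0],"angular":[0,0,0],"claw":3.5},{"slide":[0,0,0],"angular":[0,0,0],"claw":2.5}]' 30
python3 -m crank '[{"slide":[0,0,0],"angular":[0,0,0],"claw":1},{"slide":[0,0,0],"angular":[0,0,0],"claw":1},{"slide":[0,0,0],"angular":[0,0,0],"claw":1},{"slide":[0,0,0],"angular":[0,0,0],"claw":1},{"slide":[0,0,0],"angular":[0,0,0],"claw":1}]' 40
python3 -c "
from h import *
o=readout.get_obs();print(o['eef_pos'],o['orientation'])"
```

```text
clock: 11.05
eef_pos: [0.5934, 0.3299, 0.0325]
orientation: [0.0, 0.707, 0.707, 0.0]
contact_force: [-0.0, 0.2, -0.1]
gripper_width: 0.0254
grip_force: 0.0
clock: 11.55
eef_pos: [0.5936, 0.33, 0.0327]
orientation: [0.0, 0.707, 0.707, 0.001]
contact_force: [-1.1, 0.2, 3.7]
gripper_width: 0.0178
grip_force: 39.3
[0.59358848 0.32995447 0.03271746] [2.74596172e-04 7.07105357e-01 7.07107770e-01 7.35432173e-04]
```

```bash
python3 -m crank '[{"slide":[0,0,0],"angular":[0,0,0],"claw":3.5},{"slide":[0,0,0],"angular":[0,0,0],"claw":3.5},{"slide":[-0.2,-0.2,0.4],"angular":[0,0,0],"claw":3.5},{"slide":[0,0,0],"angular":[0,0,0],"claw":3.5},{"slide":[0,0,0],"angular":[0,0,0],"claw":2.5}]' 30
python3 -m crank '[{"slide":[0,0,0],"angular":[0,0,0],"claw":1},{"slide":[0,0,0],"angular":[0,0,0],"claw":1},{"slide":[0,0,0],"angular":[0,0,0],"claw":1},{"slide":[0,0,0],"angular":[0,0,0],"claw":1},{"slide":[0,0,0],"angular":[0,0,0],"claw":1}]' 40
python3 -c "
from h import *
o=readout.get_obs();print(o['eef_pos'],o['orientation'])"
```

```text
clock: 12.05
eef_pos: [0.5907, 0.3274, 0.027]
orientation: [-0.0, 0.707, 0.707, -0.001]
contact_force: [0.2, -0.6, -0.7]
gripper_width: 0.0253
grip_force: 0.1
clock: 12.55
eef_pos: [0.591, 0.3276, 0.0277]
orientation: [0.0, 0.707, 0.707, -0.0]
contact_force: [-1.3, 0.6, -0.5]
gripper_width: 0.0182
grip_force: 39.0
[0.59104284 0.32764659 0.02769155] [ 1.27728939e-05  7.07112019e-01  7.07101533e-01 -1.22587017e-04]
```

```bash
python3 -m crank '[{"slide":[0,0,-1],"angular":[0,0,0],"claw":1},{"slide":[0,0,-4],"angular":[0,0,0],"claw":1},{"slide":[0,0,-4],"angular":[0,0,0],"claw":1},{"slide":[0,0,-4],"angular":[0,0,0],"claw":1},{"slide":[0,0,-4],"angular":[0,0,0],"claw":1}]'
python3 -m crank '[{"slide":[-4.6,-0.7,0],"angular":[0,0,0],"claw":1},{"slide":[-4.8,-0.7,0],"angular":[0,0,0],"claw":1},{"slide":[-4.8,-0.7,0],"angular":[0,0,0],"claw":1},{"slide":[-4.8,-0.7,0],"angular":[0,0,0],"claw":1},{"slide":[-4.8,-0.7,0],"angular":[0,0,0],"claw":1}]'
python3 -m crank '[{"slide":[-4.8,-0.7,0],"angular":[0,0,0],"claw":1},{"slide":[-4.8,-0.7,0],"angular":[0,0,0],"claw":1},{"slide":[-4.8,-0.7,0],"angular":[0,0,0],"claw":1},{"slide":[-4.8,-0.7,0],"angular":[0,0,0],"claw":1},{"slide":[-1.5,-0.4,0],"angular":[0,0,0],"claw":1}]'
python3 -m crank '[{"slide":[0,0,0],"angular":[0,0,0],"claw":1},{"slide":[0,0,0],"angular":[0,0,0],"claw":1},{"slide":[0,0,0],"angular":[0,0,0],"claw":1},{"slide":[0,0,0],"angular":[0,0,0],"claw":1},{"slide":[0,0,0],"angular":[0,0,0],"claw":1}]'
python3 - <<'E'
from h import *
s=grab('scene','s6');o=readout.get_obs();print(o['eef_pos'])
cv2.imwrite('pics/c6.png',cv2.resize(s['pixels'][140:240,200:320],(600,500),interpolation=cv2.INTER_CUBIC)[:,:,::-1])
E
```

```text
clock: 13.05
eef_pos: [0.591, 0.3276, 0.2005]
orientation: [0.0, 0.707, 0.707, 0.001]
contact_force: [0.7, -0.3, -0.3]
gripper_width: 0.0182
grip_force: 39.1
clock: 13.55
eef_pos: [0.5556, 0.088, 0.199]
orientation: [0.001, 0.707, 0.707, 0.001]
contact_force: [-0.3, -1.0, -0.8]
gripper_width: 0.0179
grip_force: 39.3
clock: 14.05
eef_pos: [0.5233, -0.1216, 0.1989]
orientation: [0.001, 0.709, 0.705, -0.0]
contact_force: [-0.2, -0.4, -1.2]
gripper_width: 0.0181
grip_force: 39.3
clock: 14.55
eef_pos: [0.5243, -0.1161, 0.1978]
orientation: [-0.0, 0.706, 0.708, 0.0]
contact_force: [0.8, 0.3, -1.3]
gripper_width: 0.0181
grip_force: 39.3
[ 0.52431151 -0.11630285  0.1978061 ]
```

View pics/c6.png

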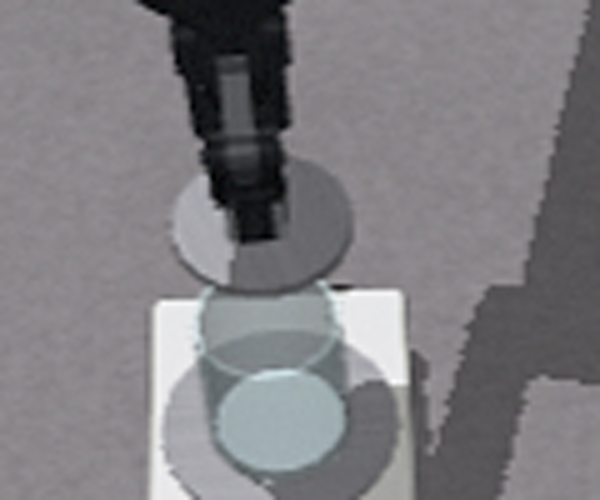

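The disc hangs level at (262,222), above the beaker rim at about (270,325).

```bash
python3 - <<'E'
from h import *
s=load('s6')
print('disc',circ(s,(.526,-.116),.173,.034,-1,.006),circ(s,(.526,-.116),.173,.034,1,.006))
print(onz(s,200+262.5/5,140+222/5,.174), 'predicted tcp px',(proj(s,(.5243,-.1163,.174))-[200,140])*5)
s4=load('s4');t4=load('t4')
print('rim s4',onz(s4,200+181/3.333,160+152.5/3.333,.115))
for F,P in((s4,(.524,-.117)),(t4,(.521,-.118))):print(circ(F,P,.115,.029,1,.004),circ(F,P,.115,.029,-1,.004))
E
```

```text
disc (array([ 0.52247881, -0.11425006]), np.float64(0.033063112605377296), 44) (array([ 0.52561864, -0.11442095]), np.float64(0.03454185106165037), 44)
[ 0.5257765  -0.11342347  0.174     ] predicted tcp px [[254.4918319  219.77573617]]
rim s4 [ 0.52869344 -0.11535408  0.115     ]
(array([ 0.52298032, -0.11753852]), np.float64(0.026338560910927497), 58) (array([ 0.5222699 , -0.11760738]), np.float64(0.02951319087432127), 48)
(array([ 0.52060889, -0.11791737]), np.float64(0.026028395626931183), 55) (array([ 0.52079846, -0.11814565]), np.float64(0.02985102829900809), 43)
```

```bash
python3 -m crank '[{"slide":[-0.4,-0.2,1],"angular":[0,0,0],"claw":1},{"slide":[0,0,2],"angular":[0,0,0],"claw":1},{"slide":[0,0,1.4],"angular":[0,0,0],"claw":1},{"slide":[0,0,0.4],"angular":[0,0,0],"claw":1},{"slide":[0,0,0],"angular":[0,0,0],"claw":1}]'
python3 -m crank '[{"slide":[0,0,0],"angular":[0,0,0],"claw":1},{"slide":[0,0,0],"angular":[0,0,0],"claw":1},{"slide":[0,0,0.1],"angular":[0,0,0],"claw":1},{"slide":[0,0,0],"angular":[0,0,0],"claw":1},{"slide":[0,0,0],"angular":[0,0,0],"claw":1}]'
python3 - <<'E'
from h import *
s=grab('scene','s7');o=readout.get_obs();print(o['eef_pos'],o['orientation'])
cv2.imwrite('pics/c7.png',cv2.resize(s['pixels'][150:240,200:320],(667,500),interpolation=cv2.INTER_CUBIC)[:,:,::-1])
E
```

```text
clock: 15.1
eef_pos: [0.5214, -0.1212, 0.1485]
orientation: [-0.001, 0.707, 0.707, -0.001]
contact_force: [0.4, 0.5, -0.6]
gripper_width: 0.0182
grip_force: 39.3
clock: 15.6
eef_pos: [0.5222, -0.1214, 0.1491]
orientation: [0.0, 0.707, 0.707, 0.0]
contact_force: [-0.2, -0.1, -0.9]
gripper_width: 0.0181
grip_force: 39.3
[ 0.52214451 -0.12133834  0.14899001] [1.69095563e-04 7.07116159e-01 7.07097382e-01 3.46632752e-05]
```

View pics/c7.png

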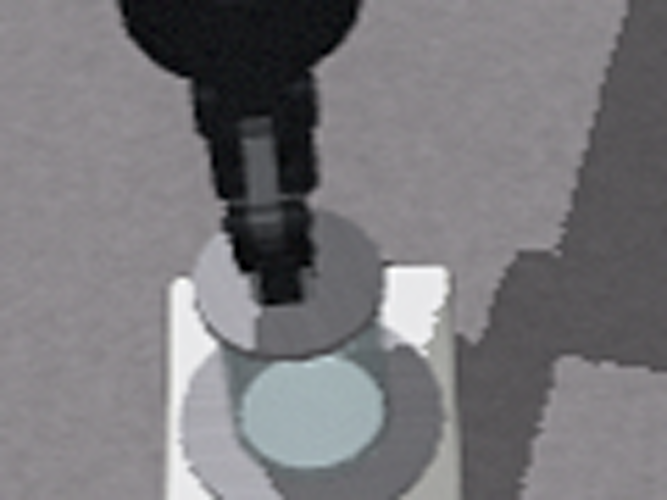

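```bash
python3 -m crank '[{"slide":[0.25,0,0.2],"angular":[0,0,0],"claw":1},{"slide":[0,0,0.2],"angular":[0,0,0],"claw":1},{"slide":[0,0,0.1],"angular":[0,0,0],"claw":1},{"slide":[0,0,0],"angular":[0,0,0],"claw":1},{"slide":[0,0,0],"angular":[0,0,0],"claw":1}]'
python3 - <<'E'
from h import *
s=grab('scene','s8');print(readout.get_obs()['eef_pos'])
s4=load('s4')
# horizontal brightness profile extents: disc now, rim before
for n,F,v in(('disc',s,197),('disc',s,199),('disc',s,201),('rim',s4,202),('rim',s4,204),('rim',s4,206)):
    g=F['pixels'][v,228:282].astype(int);print(n,v,g.sum(1)//3)
E
```

```text
clock: 16.15
eef_pos: [0.5221, -0.1188, 0.1437]
orientation: [-0.0, 0.707, 0.707, -0.0]
contact_force: [-0.1, -1.0, -1.0]
gripper_width: 0.0182
grip_force: 39.3
[ 0.52210857 -0.11882614  0.1438082 ]
disc 197 [135 135 136 138 137 137 135 136 137 155 172 172 170 172 162 112   7  12
  21  14  25  22  16  21  17  10  15  15   6  22  75 109 105 107 107 102
 105 105 107 106 105 101 110 133 129 129 134 139 137 139 145 140 132 138]
disc 199 [136 139 139 136 130 125 130 137 146 166 172 172 171 171 174 151  69   9
  13  18  24  24  21  21  18  21  15  21  31  40  79 108 107 106 103 106
 106 104 105 107 105 106 182 241 235 234 234 234 234 234 236 232 188 127]
disc 201 [140 137 165 222 236 235 235 229 195 169 171 172 174 171 170 172 174 161
 119  77  46  19  22  27  22  22  20  60  95  78  75 107 107 105 106 107
 106 106 105 107 107 101 142 219 234 232 232 232 231 232 233 232 194 118]
rim 202 [136 126 172 232 233 233 231 232 231 232 231 214 159 146 150 153 155 154
 157 154 157 159 159 161 160 159 160 161 159 159 158 158 155 156 154 155
 151 151 176 216 222 233 231 231 231 232 231 231 231 231 232 230 189 116]
rim 204 [138 124 171 233 232 231 231 231 232 232 230 206 139 147 149 152 154 154
 156 156 157 159 158 159 158 159 159 160 160 158 159 158 158 155 157 156
 154 144 154 192 222 233 232 231 231 232 231 230 231 231 233 230 194 121]
rim 206 [143 126 170 233 233 232 232 230 232 231 232 206 133 146 151 150 154 154
 154 158 161 159 149 148 145 141 140 136 137 137 136 135 137 140 143 148
 149 156 173 184 176 226 233 232 231 232 231 231 231 232 231 231 203 137]
```

```bash
python3 -m crank '[{"slide":[0,0,0.1],"angular":[0,0,0],"claw":1},{"slide":[0,0,0],"angular":[0,0,0],"claw":1},{"slide":[0,0,0.1],"angular":[0,0,0],"claw":1},{"slide":[0,0,0],"angular":[0,0,0],"claw":1},{"slide":[0,0,0],"angular":[0,0,0],"claw":1}]'
```

```text
clock: 16.7
eef_pos: [0.5222, -0.1189, 0.1424]
orientation: [0.0, 0.707, 0.707, 0.0]
contact_force: [-1.6, 0.1, 2.8]
gripper_width: 0.0183
grip_force: 39.6
```

```bash
python3 -m crank '[{"slide":[0,0,0],"angular":[0,0,0],"claw":2.2},{"slide":[0,0,0],"angular":[0,0,0],"claw":2.8},{"slide":[0,0,0],"angular":[0,0,0],"claw":4},{"slide":[0,0,0],"angular":[0,0,0],"claw":4},{"slide":[0,0,0],"angular":[0,0,0],"claw":4}]'
python3 -m crank '[{"slide":[0,0,-1],"angular":[0,0,0],"claw":4},{"slide":[0,0,-3],"angular":[0,0,0],"claw":4},{"slide":[0,0,-4],"angular":[0,0,0],"claw":4},{"slide":[-3.5,-1.4,0],"angular":[0,0,0],"claw":8.5},{"slide":[-3.6,-1.4,0],"angular":[0,0,0],"claw":8.5}]'
python3 -m crank '[{"slide":[-3.6,-1.4,0],"angular":[0,0,0],"claw":8.5},{"slide":[-3.6,-1.4,0],"angular":[0,0,0],"claw":8.5},{"slide":[-3.6,-1.4,0],"angular":[0,0,0],"claw":8.5},{"slide":[0,0,1],"angular":[0,0,5],"claw":8.5},{"slide":[0,0,1],"angular":[0,0,4.7],"claw":8.5}]'
python3 - <<'E'
from h import *
s=grab('scene','s9');t=grab('top','t9');o=readout.get_obs();print(o['eef_pos'],o['orientation'])
a=cv2.resize(s['pixels'][150:260,200:320],(400,366),interpolation=cv2.INTER_CUBIC);b=cv2.resize(t['pixels'][210:320,330:450],(400,366),interpolation=cv2.INTER_CUBIC)
cv2.imwrite('pics/c9.png',np.hstack([a,b])[:,:,::-1])
E
```

```text
clock: 17.2
eef_pos: [0.5221, -0.1188, 0.1417]
orientation: [-0.0, 0.707, 0.707, -0.0]
contact_force: [0.1, 0.1, -0.4]
gripper_width: 0.0401
grip_force: 0.0
clock: 17.7
eef_pos: [0.4951, -0.1903, 0.2252]
orientation: [0.003, 0.706, 0.708, 0.001]
contact_force: [-0.3, -0.2, -1.0]
gripper_width: 0.0676
grip_force: 0.0
clock: 18.2
eef_pos: [0.4518, -0.2995, 0.2029]
orientation: [0.001, 0.766, 0.642, 0.0]
contact_force: [0.0, -0.6, 0.5]
gripper_width: 0.0847
grip_force: 0.0
[ 0.45134578 -0.29786099  0.20094949] [-1.12242699e-03  7.64628677e-01  6.44470079e-01 -2.09795331e-04]
```

View pics/c9.png

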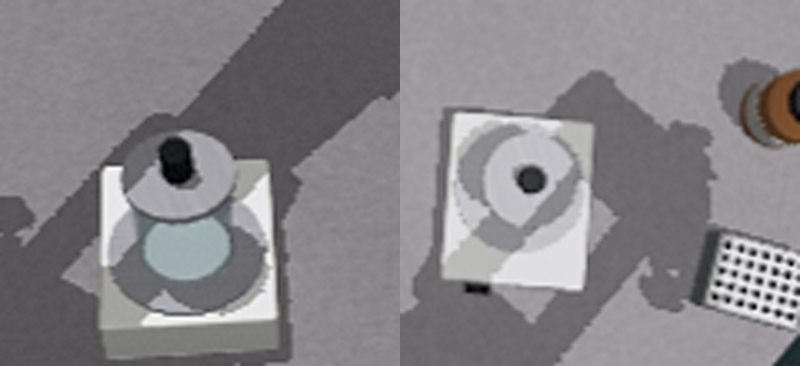

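The cover lies centred on the beaker: scene disc at crop (180,174), over the rim centre 180. Next, the tip box.

```bash
python3 -m crank '[{"slide":[-0.2,0.1,3],"angular":[0,0,0],"claw":8.5},{"slide":[0,0,4.2],"angular":[0,0,0],"claw":8.5},{"slide":[0,0,4.2],"angular":[0,0,0],"claw":8.5},{"slide":[0,0,3.6],"angular":[0,0,0],"claw":8.5},{"slide":[0,0,2],"angular":[0,0,0],"claw":8.5}]'
python3 -m crank '[{"slide":[0,0,0],"angular":[0,0,0],"claw":7.5},{"slide":[0,0,0],"angular":[0,0,0],"claw":6.5},{"slide":[0,0,0],"angular":[0,0,0],"claw":5},{"slide":[0,0,0],"angular":[0,0,0],"claw":5},{"slide":[0,0,0],"angular":[0,0,0],"claw":5}]' 50
python3 -m crank '[{"slide":[0,0,0],"angular":[0,0,0],"claw":5},{"slide":[0,0,0],"angular":[0,0,0],"claw":5},{"slide":[0,0,0],"angular":[0,0,0],"claw":5},{"slide":[0,0,0],"angular":[0,0,0],"claw":5},{"slide":[0,0,0],"angular":[0,0,0],"claw":5}]' 50
```

```text
clock: 18.8
eef_pos: [0.4516, -0.2986, 0.0292]
orientation: [-0.002, 0.763, 0.646, -0.0]
contact_force: [-0.2, 0.5, 0.3]
gripper_width: 0.0851
grip_force: 0.0
clock: 19.3
eef_pos: [0.4542, -0.301, 0.0342]
orientation: [0.002, 0.764, 0.645, 0.0]
contact_force: [1.2, 0.1, 4.5]
gripper_width: 0.0605
grip_force: 53.5
clock: 19.8
eef_pos: [0.4542, -0.301, 0.0343]
orientation: [0.002, 0.764, 0.645, 0.0]
contact_force: [0.2, -0.6, 6.6]
gripper_width: 0.0603
grip_force: 53.5
```

```bash
python3 -m crank '[{"slide":[0,0,-1.5],"angular":[0,0,0],"claw":5},{"slide":[0,0,-4.5],"angular":[0,0,0],"claw":5},{"slide":[0,0,-4.5],"angular":[0,0,-3.4],"claw":5},{"slide":[0,0,-4.5],"angular":[0,0,-3.4],"claw":5},{"slide":[0,0,-2],"angular":[0,0,0],"claw":5}]'
python3 -m crank '[{"slide":[0,-2,0],"angular":[0,0,0],"claw":5},{"slide":[4,-2,0],"angular":[0,0,0],"claw":5},{"slide":[4.7,0,0],"angular":[0,0,0],"claw":5},{"slide":[4.7,0,0],"angular":[0,0,0],"claw":5},{"slide":[4.7,0,0],"angular":[0,0,0],"claw":5}]'
python3 -m crank '[{"slide":[4.7,1,0],"angular":[0,0,0],"claw":5},{"slide":[4.7,1.5,0],"angular":[0,0,0],"claw":5},{"slide":[4.6,1.9,0],"angular":[0,0,0],"claw":5},{"slide":[0,3,0],"angular":[0,0,0],"claw":5},{"slide":[0,2.3,0],"angular":[0,0,0],"claw":5}]'
python3 -m crank '[{"slide":[0,0,0],"angular":[0,0,0],"claw":5},{"slide":[0,0,0],"angular":[0,0,0],"claw":5},{"slide":[0,0,0],"angular":[0,0,0],"claw":5},{"slide":[0,0,0],"angular":[0,0,0],"claw":5},{"slide":[0,0,0],"angular":[0,0,0],"claw":5}]'
python3 - <<'E'
from h import *
o=readout.get_obs();print(o['eef_pos'],o['orientation'])
S,T=load('scene0'),load('top0')
s=grab('scene','s10');t=grab('top','t10')
a=cv2.resize(s['pixels'][130:260,210:430],(800,473),interpolation=cv2.INTER_CUBIC)
cv2.imwrite('pics/c10.png',a[:,:,::-1])
E
```

```text
clock: 20.3
eef_pos: [0.454, -0.301, 0.2073]
orientation: [0.004, 0.724, 0.689, 0.0]
contact_force: [0.4, 0.1, -0.8]
gripper_width: 0.0598
grip_force: 54.0
clock: 20.8
eef_pos: [0.4212, -0.1156, 0.2015]
orientation: [-0.0, 0.725, 0.689, 0.0]
contact_force: [0.2, 0.1, -2.2]
gripper_width: 0.0599
grip_force: 53.9
clock: 21.3
eef_pos: [0.5266, 0.0198, 0.2014]
orientation: [0.0, 0.723, 0.69, -0.0]
contact_force: [0.1, -0.7, -2.0]
gripper_width: 0.0598
grip_force: 53.9
clock: 21.8
eef_pos: [0.5254, 0.0175, 0.2021]
orientation: [0.0, 0.725, 0.689, 0.0]
contact_force: [-0.4, -0.5, -1.4]
gripper_width: 0.06
grip_force: 54.0
[0.52539868 0.01751116 0.20205953] [1.43012258e-04 7.24983238e-01 6.88766490e-01 8.18478220e-05]
```

View pics/c10.png

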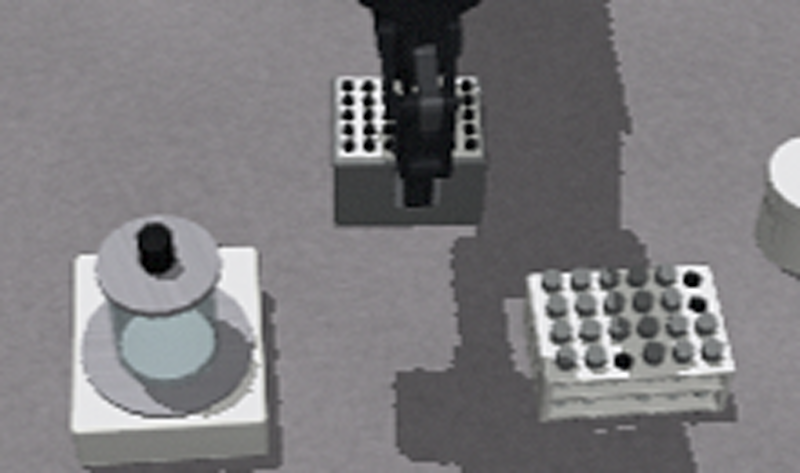

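The box is held level: the bottom edge of its back face is centred at crop (410,223), over the gap.

```bash
python3 - <<'E'
from h import *
s=load('s10');k=3.6364
f=lambda u,v:(210+u/k,130+v/k)
for u,v in((335,225),(486,222)):print(onz(s,*f(u,v),.168))
for u,v in((334,156),(485,152)):print(onz(s,*f(u,v),.216))
# rack bottom back edge on the bench, stirrer bottom back edge
for u,v in((545,419),(729,411)):print('rack base',onz(s,*f(u,v),.0))
for u,v in((72,461),(268,455)):print('stir base',onz(s,*f(u,v),.0))
E
```

```text
[ 0.55052707 -0.02345816  0.168     ]
[0.55841345 0.05368434 0.168     ]
[ 0.54748962 -0.02337284  0.216     ]
[0.55425181 0.05063126 0.216     ]
rack base [0.57192261 0.09822563 0.        ]
rack base [0.58051205 0.20787183 0.        ]
stir base [ 0.56517468 -0.17934827  0.        ]
stir base [ 5.75848110e-01 -6.66158004e-02  1.11022302e-16]
```

```bash
python3 -m crank '[{"slide":[0,0.15,2.5],"angular":[0,0,0],"claw":5},{"slide":[0,0,4.5],"angular":[0,0,0],"claw":5},{"slide":[0,0,4.5],"angular":[0,0,0],"claw":5},{"slide":[0,0,3],"angular":[0,0,0],"claw":5},{"slide":[0,0,1.2],"angular":[0,0,0],"claw":5}]'
python3 -m crank '[{"slide":[0,0,0],"angular":[0,0,0],"claw":5},{"slide":[0,0,0.3],"angular":[0,0,0],"claw":5},{"slide":[0,0,0.2],"angular":[0,0,0],"claw":5},{"slide":[0,0,0.2],"angular":[0,0,0],"claw":5},{"slide":[0,0,0],"angular":[0,0,0],"claw":5}]'
python3 -m crank '[{"slide":[0,0,0],"angular":[0,0,0],"claw":5},{"slide":[0,0,0.2],"angular":[0,0,0],"claw":5},{"slide":[0,0,0],"angular":[0,0,0],"claw":5},{"slide":[0,0,0],"angular":[0,0,0],"claw":5},{"slide":[0,0,0],"angular":[0,0,0],"claw":5}]'
```

```text
clock: 22.4
eef_pos: [0.5244, 0.0178, 0.0409]
orientation: [-0.003, 0.725, 0.689, -0.003]
contact_force: [0.4, -0.4, -1.8]
gripper_width: 0.0599
grip_force: 53.9
clock: 22.9
eef_pos: [0.528, 0.0176, 0.0387]
orientation: [0.001, 0.725, 0.689, 0.001]
contact_force: [1.1, 0.6, -1.2]
gripper_width: 0.0601
grip_force: 53.9
clock: 23.4
eef_pos: [0.5274, 0.0177, 0.0358]
orientation: [0.0, 0.725, 0.689, -0.0]
contact_force: [1.1, -0.3, -1.8]
gripper_width: 0.0599
grip_force: 53.9
```

```bash
python3 -m crank '[{"slide":[0,0,0.1],"angular":[0,0,0],"claw":5},{"slide":[0,0,0],"angular":[0,0,0],"claw":5},{"slide":[0,0,0.1],"angular":[0,0,0],"claw":5},{"slide":[0,0,0],"angular":[0,0,0],"claw":5},{"slide":[0,0,0],"angular":[0,0,0],"claw":5}]'
python3 -m crank '[{"slide":[0,0,0],"angular":[0,0,0],"claw":6.1},{"slide":[0,0,0],"angular":[0,0,0],"claw":6.5},{"slide":[0,0,0],"angular":[0,0,0],"claw":8.5},{"slide":[0,0,0],"angular":[0,0,0],"claw":8.5},{"slide":[0,0,0],"angular":[0,0,0],"claw":8.5}]'
python3 -m crank '[{"slide":[0,0,-3],"angular":[0,0,0],"claw":8.5},{"slide":[0,0,-4.5],"angular":[0,0,0],"claw":8.5},{"slide":[0,0,-4.5],"angular":[0,0,0],"claw":8.5},{"slide":[0,0,-4.5],"angular":[0,0,0],"claw":8.5},{"slide":[0,0,-4],"angular":[0,0,0],"claw":8.5}]'
```

```text
clock: 23.9
eef_pos: [0.5275, 0.0177, 0.0343]
orientation: [0.0, 0.725, 0.689, 0.0]
contact_force: [-2.8, -0.5, 2.6]
gripper_width: 0.0598
grip_force: 54.2
clock: 24.4
eef_pos: [0.5275, 0.0176, 0.0338]
orientation: [0.0, 0.725, 0.689, 0.0]
contact_force: [-1.1, -0.2, 0.3]
gripper_width: 0.0851
grip_force: 0.0
clock: 24.9
eef_pos: [0.5275, 0.0177, 0.2415]
orientation: [0.001, 0.725, 0.689, 0.001]
contact_force: [0.2, 0.1, -0.1]
gripper_width: 0.0854
grip_force: 0.0
```

```bash
python3 -m crank '[{"slide":[-4.2,0.87,0],"angular":[0,0,0],"claw":8.5},{"slide":[-4.2,0.87,0],"angular":[0,0,0],"claw":8.5},{"slide":[-4.2,0.87,0],"angular":[0,0,0],"claw":8.5},{"slide":[-4.2,0.87,0],"angular":[0,0,0],"claw":8.5},{"slide":[-4.2,0.87,0],"angular":[0,0,0],"claw":8.5}]'
python3 -m crank '[{"slide":[-4.2,0.87,0],"angular":[0,0,0],"claw":8.5},{"slide":[-4.2,0.87,0],"angular":[0,0,0],"claw":8.5},{"slide":[-4.2,0.87,0],"angular":[0,0,0],"claw":8.5},{"slide":[0,0,0],"angular":[0,0,7.5],"claw":8.5},{"slide":[0,0,0],"angular":[0,0,7.5],"claw":8.5}]'
python3 -m crank '[{"slide":[0,0,0],"angular":[0,0,7.5],"claw":8.5},{"slide":[0,0,0],"angular":[0,0,7.5],"claw":8.5},{"slide":[0,0,0],"angular":[0,0,7.5],"claw":8.5},{"slide":[0,0,0],"angular":[0,0,7.5],"claw":8.5},{"slide":[0,0,0],"angular":[0,0,7.5],"claw":8.5}]'
python3 -m crank '[{"slide":[0,0,0],"angular":[0,0,7.5],"claw":8.5},{"slide":[0,0,0],"angular":[0,0,7.5],"claw":8.5},{"slide":[0,0,0],"angular":[0,0,7.5],"claw":8.5},{"slide":[0,0,0],"angular":[0,0,7.5],"claw":8.5},{"slide":[0,0,0],"angular":[0,0,7.5],"claw":8.5}]'
python3 - <<'E'
from h import *
o=readout.get_obs();print(o['eef_pos'],o['orientation'],o['qpos'])
s=grab('scene','s11');t=grab('top','t11')
a=cv2.resize(s['pixels'][160:280,110:270],(400,300),interpolation=cv2.INTER_CUBIC);b=cv2.resize(t['pixels'][210:330,230:390],(400,300),interpolation=cv2.INTER_CUBIC)
cv2.imwrite('pics/c11.png',np.hstack([a,b])[:,:,::-1])
E
```

```text
clock: 25.4
eef_pos: [0.5603, -0.1959, 0.2388]
orientation: [0.0, 0.725, 0.689, 0.0]
contact_force: [1.1, 1.0, 0.4]
gripper_width: 0.0852
grip_force: 0.0
clock: 25.9
eef_pos: [0.5796, -0.3233, 0.2375]
orientation: [-0.001, 0.811, 0.585, -0.0]
contact_force: [-0.5, -0.2, 0.4]
gripper_width: 0.0852
grip_force: 0.0
clock: 26.4
eef_pos: [0.5799, -0.3215, 0.2385]
orientation: [-0.0, 0.956, 0.295, -0.0]
contact_force: [-0.5, 0.5, -0.7]
gripper_width: 0.0848
grip_force: 0.0
clock: 26.9
eef_pos: [0.5799, -0.3214, 0.2386]
orientation: [-0.0, 1.0, -0.028, -0.0]
contact_force: [-1.1, -0.2, -0.1]
gripper_width: 0.0853
grip_force: 0.0
[ 0.57989272 -0.32144334  0.2385695 ] [-4.19729448e-05  9.99606782e-01 -2.80403155e-02 -1.41042747e-04] [-5.91583439e-01  3.44564145e-01  1.08400905e+00 -8.05359733e-05
  1.71330277e+00  1.03528944e+00]
```

View pics/c11.png

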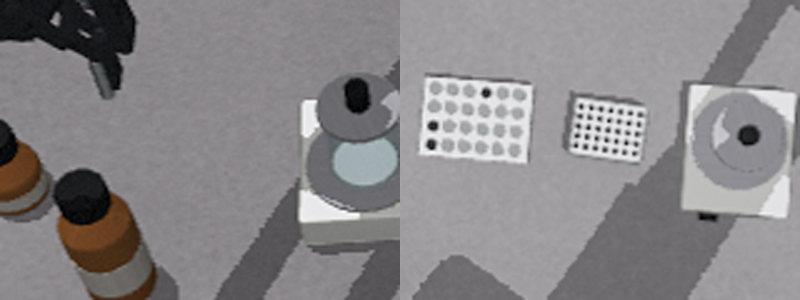

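The top half shows the tip box (608,129) midway between the rack (477,118) and the plate (741,138). The bottle cap is at scene crop (82,195). I descend on the bottle.

```bash
python3 -m crank '[{"slide":[0,0,2.5],"angular":[0,0,0],"claw":8.5},{"slide":[0,0,4.5],"angular":[0,0,0],"claw":8.5},{"slide":[0,0,4.5],"angular":[0,0,0],"claw":8.5},{"slide":[0,0,2.5],"angular":[0,0,0],"claw":8.5},{"slide":[0,0,1],"angular":[0,0,0],"claw":8.5}]'
python3 -m crank '[{"slide":[0,0,0],"angular":[0,0,0],"claw":8.5},{"slide":[0,0,0],"angular":[0,0,0],"claw":8.5},{"slide":[0,0,0],"angular":[0,0,0],"claw":8.5},{"slide":[0,0,0.5],"angular":[0,0,0],"claw":8.5},{"slide":[0,0,0],"angular":[0,0,0],"claw":8.5}]'
```

```text
clock: 27.5
eef_pos: [0.5778, -0.3201, 0.084]
orientation: [-0.002, 1.0, -0.024, -0.003]
contact_force: [-0.2, 0.7, -0.3]
gripper_width: 0.0852
grip_force: 0.0
clock: 28.0
eef_pos: [0.5801, -0.3215, 0.0844]
orientation: [0.0, 1.0, -0.025, 0.0]
contact_force: [-1.0, 0.3, 0.1]
gripper_width: 0.0851
grip_force: 0.0
```

```bash
python3 -m crank '[{"slide":[0,0,0.2],"angular":[0,0,0],"claw":8.5},{"slide":[0,0,0],"angular":[0,0,0],"claw":7.5},{"slide":[0,0,0],"angular":[0,0,0],"claw":6.5},{"slide":[0,0,0],"angular":[0,0,0],"claw":5},{"slide":[0,0,0],"angular":[0,0,0],"claw":5}]' 40
python3 -m crank '[{"slide":[0,0,0],"angular":[0,0,0],"claw":5},{"slide":[0,0,0],"angular":[0,0,0],"claw":5},{"slide":[0,0,0],"angular":[0,0,0],"claw":5},{"slide":[0,0,0],"angular":[0,0,0],"claw":5},{"slide":[0,0,0],"angular":[0,0,0],"claw":5}]' 60
python3 -m crank '[{"slide":[0,0,-1],"angular":[0,0,0],"claw":5},{"slide":[0,0,-3],"angular":[0,0,0],"claw":5},{"slide":[0,0,-3],"angular":[0,0,0],"claw":5},{"slide":[0,0,-1],"angular":[0,0,0],"claw":5},{"slide":[0,0,0],"angular":[0,0,0],"claw":5}]'
```

```text
clock: 28.5
eef_pos: [0.5801, -0.322, 0.0823]
orientation: [0.001, 1.0, -0.025, 0.0]
contact_force: [0.0, -1.6, 0.9]
gripper_width: 0.0545
grip_force: 42.9
clock: 29.0
eef_pos: [0.5802, -0.322, 0.0825]
orientation: [0.001, 1.0, -0.025, 0.0]
contact_force: [0.9, -2.6, 4.7]
gripper_width: 0.0541
grip_force: 63.1
clock: 29.5
eef_pos: [0.5806, -0.3213, 0.1634]
orientation: [0.0, 1.0, -0.025, 0.001]
contact_force: [0.7, 0.5, -2.2]
gripper_width: 0.054
grip_force: 64.0
```

```bash
python3 -m crank '[{"slide":[0.5,-1.5,-2],"angular":[0,0,0],"claw":5},{"slide":[0.5,-4,-1],"angular":[0,0,0],"claw":5},{"slide":[0.5,-4.6,0],"angular":[0,0,0],"claw":5},{"slide":[0.3,-4.6,0],"angular":[0,0,0],"claw":5},{"slide":[0,-4.6,0],"angular":[0,0,0],"claw":5}]'
python3 -m crank '[{"slide":[0,-4.6,0],"angular":[0,0,0],"claw":5},{"slide":[0,-4.6,0],"angular":[0,0,0],"claw":5},{"slide":[0,-4.6,0],"angular":[0,0,0],"claw":5},{"slide":[0,-4.6,0],"angular":[0,0,0],"claw":5},{"slide":[0,-4.6,0],"angular":[0,0,0],"claw":5}]'
python3 -m crank '[{"slide":[0,-3,0],"angular":[0,0,0],"claw":5},{"slide":[0,-1.6,0],"angular":[0,0,0],"claw":5},{"slide":[0,0,0],"angular":[0,0,0],"claw":5},{"slide":[0,0,0],"angular":[0,0,0],"claw":5},{"slide":[0,0,0],"angular":[0,0,0],"claw":5}]'
python3 - <<'E'
from h import *
o=readout.get_obs();print(o['eef_pos'],o['orientation'])
s=grab('scene','s12')
cv2.imwrite('pics/c12.png',cv2.resize(s['pixels'][150:280,330:470],(640,594),interpolation=cv2.INTER_CUBIC)[:,:,::-1])
E
```

```text
clock: 30.0
eef_pos: [0.6066, -0.1273, 0.1884]
orientation: [-0.001, 1.0, -0.025, -0.003]
contact_force: [0.5, 0.6, -2.8]
gripper_width: 0.0537
grip_force: 64.1
clock: 30.5
eef_pos: [0.6177, 0.1021, 0.1885]
orientation: [0.0, 1.0, -0.025, -0.003]
contact_force: [1.2, -0.6, -2.7]
gripper_width: 0.0539
grip_force: 64.1
clock: 31.0
eef_pos: [0.6216, 0.1442, 0.1912]
orientation: [0.001, 1.0, -0.026, -0.001]
contact_force: [1.1, 0.0, -2.4]
gripper_width: 0.0539
grip_force: 64.1
[0.62161456 0.14418424 0.19121123] [ 5.67986714e-04  9.99651450e-01 -2.63894625e-02 -5.02600765e-04]
```

View pics/c12.png

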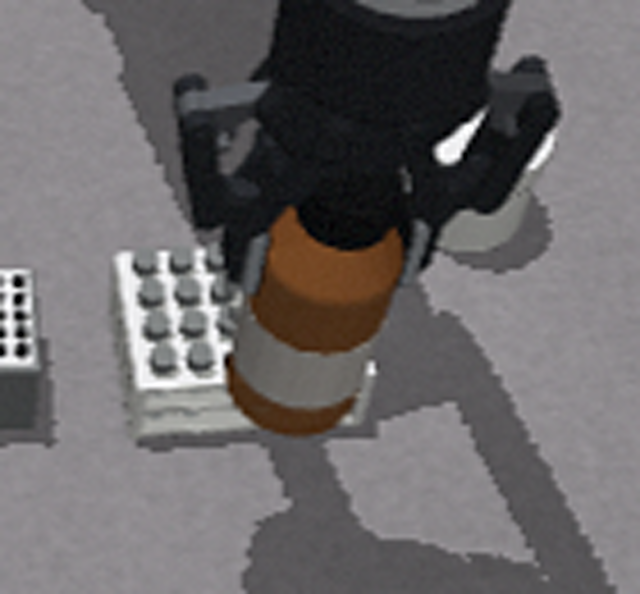

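```bash
python3 - <<'E'
from h import *
s=load('s12');k=640/140
for off in(-.004,0,.004):
  print((proj(s,[(.6216+off,.1442,.109),(.6216+off,.1442,.199),(.6216+off,.1442,.241)])-[330,150])*k)
# bottom outline extremes
print(onz(s,330+296/k,150+436/k,.109))
for p in((137,440),(375,425)):print('rack back base',onz(s,330+p[0]/k,150+p[1]/k,0))
E
```

```text
[[290.13223194 365.84533984]
 [325.91551561 227.87640743]
 [344.86874844 154.83145573]]
[[292.36518518 373.49972541]
 [328.43841113 235.84158972]
 [347.55130923 162.93795875]]
[[294.60906905 381.19132845]
 [330.97473028 243.84884441]
 [350.24874718 171.08908109]]
[0.65276876 0.13824412 0.109     ]
rack back base [5.74572210e-01 9.79084659e-02 1.11022302e-16]
rack back base [0.58081017 0.21125637 0.        ]
```

The bottle hangs upright in the jaws: base lowest point at (296,436), rack back edge at y≈430. The gap is about 19 mm, so I make small corrections and lower.

```bash
python3 -m crank '[{"slide":[0.15,-0.3,1.5],"angular":[0,0,0],"claw":5},{"slide":[0,0,3],"angular":[0,0,0],"claw":5},{"slide":[0,0,3],"angular":[0,0,0],"claw":5},{"slide":[0,0,2],"angular":[0,0,0],"claw":5},{"slide":[0,0,0.7],"angular":[0,0,0],"claw":5}]'
python3 -m crank '[{"slide":[0,0,0],"angular":[0,0,0],"claw":5},{"slide":[0,0,0],"angular":[0,0,0],"claw":5},{"slide":[0,0,0],"angular":[0,0,0],"claw":5},{"slide":[0,0,0.3],"angular":[0,0,0],"claw":5},{"slide":[0,0,0],"angular":[0,0,0],"claw":5}]'
python3 -m crank '[{"slide":[0,0,0.1],"angular":[0,0,0],"claw":5},{"slide":[0,0,0],"angular":[0,0,0],"claw":5},{"slide":[0,0,0.1],"angular":[0,0,0],"claw":5},{"slide":[0,0,0],"angular":[0,0,0],"claw":5},{"slide":[0,0,0],"angular":[0,0,0],"claw":5}]'
```

```text
clock: 31.55
eef_pos: [0.6209, 0.1479, 0.085]
orientation: [0.001, 1.0, -0.026, -0.004]
contact_force: [-0.0, 0.1, -3.4]
gripper_width: 0.0537
grip_force: 64.0
clock: 32.05
eef_pos: [0.6235, 0.149, 0.0873]
orientation: [-0.0, 1.0, -0.025, 0.0]
contact_force: [0.3, -0.2, -3.2]
gripper_width: 0.0539
grip_force: 64.1
clock: 32.55
eef_pos: [0.6232, 0.149, 0.0847]
orientation: [0.0, 1.0, -0.025, -0.0]
contact_force: [1.1, -0.4, -2.9]
gripper_width: 0.0537
grip_force: 64.1
```

```bash
python3 -m crank '[{"slide":[0,0.15,0.1],"angular":[0,0,0],"claw":5},{"slide":[0,0,0],"angular":[0,0,0],"claw":5},{"slide":[0,0,0.1],"angular":[0,0,0],"claw":5},{"slide":[0,0,0],"angular":[0,0,0],"claw":5},{"slide":[0,0,0],"angular":[0,0,0],"claw":5}]'
python3 -m crank '[{"slide":[0,0,0.05],"angular":[0,0,0],"claw":5},{"slide":[0,0,0],"angular":[0,0,0],"claw":5},{"slide":[0,0,0],"angular":[0,0,0],"claw":5},{"slide":[0,0,0],"angular":[0,0,0],"claw":5},{"slide":[0,0,0],"angular":[0,0,0],"claw":5}]'
```

```text
clock: 33.05
eef_pos: [0.6232, 0.1475, 0.0827]
orientation: [0.0, 1.0, -0.025, -0.0]
contact_force: [-0.6, 1.0, -2.5]
gripper_width: 0.0535
grip_force: 64.1
clock: 33.55
eef_pos: [0.6233, 0.1475, 0.0825]
orientation: [0.0, 1.0, -0.025, 0.0]
contact_force: [-0.1, -1.2, -1.9]
gripper_width: 0.0537
grip_force: 64.2
```

Nearly touching, so I step down once more, release, and retreat upward and away.

```bash
python3 -m crank '[{"slide":[0,0,0.1],"angular":[0,0,0],"claw":5},{"slide":[0,0,0],"angular":[0,0,0],"claw":5},{"slide":[0,0,0],"angular":[0,0,0],"claw":5},{"slide":[0,0,0],"angular":[0,0,0],"claw":5},{"slide":[0,0,0],"angular":[0,0,0],"claw":5}]'
python3 -m crank '[{"slide":[0,0,0],"angular":[0,0,0],"claw":5.6},{"slide":[0,0,0],"angular":[0,0,0],"claw":6},{"slide":[0,0,0],"angular":[0,0,0],"claw":7},{"slide":[0,0,0],"angular":[0,0,0],"claw":8.5},{"slide":[0,0,0],"angular":[0,0,0],"claw":8.5}]'
python3 -m crank '[{"slide":[0,0,-2],"angular":[0,0,0],"claw":8.5},{"slide":[0,0,-4.5],"angular":[0,0,0],"claw":8.5},{"slide":[0,0,-4.5],"angular":[0,0,0],"claw":8.5},{"slide":[0,0,-4.5],"angular":[0,0,0],"claw":8.5},{"slide":[0,0,-2],"angular":[0,0,0],"claw":8.5}]'
python3 -m crank '[{"slide":[-4.5,0,0],"angular":[0,0,0],"claw":8.5},{"slide":[-4.5,0,0],"angular":[0,0,0],"claw":8.5},{"slide":[-4.5,0,0],"angular":[0,0,0],"claw":8.5},{"slide":[-4.5,0,0],"angular":[0,0,0],"claw":8.5},{"slide":[-4.5,0,0],"angular":[0,0,0],"claw":8.5}]'
python3 -m crank '[{"slide":[-2,-4,0],"angular":[0,0,0],"claw":8.5},{"slide":[0,-4.5,0],"angular":[0,0,0],"claw":8.5},{"slide":[0,-4.5,0],"angular":[0,0,0],"claw":8.5},{"slide":[0,0,0],"angular":[0,0,0],"claw":8.5},{"slide":[0,0,0],"angular":[0,0,0],"claw":8.5}]'
python3 - <<'E'
from h import *
s=grab('scene','s13');t=grab('top','t13')
a=cv2.resize(s['pixels'][150:300,200:460],(800,462),interpolation=cv2.INTER_CUBIC)
cv2.imwrite('pics/c13.png',a[:,:,::-1])
b=cv2.resize(t['pixels'][190:320,180:410],(800,452),interpolation=cv2.INTER_CUBIC);cv2.imwrite('pics/c14.png',b[:,:,::-1])
E
```

```text
clock: 34.05
eef_pos: [0.6237, 0.1475, 0.0824]
orientation: [-0.0, 1.0, -0.025, 0.001]
contact_force: [-2.2, -1.3, 5.6]
gripper_width: 0.0538
grip_force: 65.0
clock: 34.55
eef_pos: [0.6231, 0.1476, 0.0809]
orientation: [0.0, 1.0, -0.025, -0.0]
contact_force: [0.2, 0.1, 0.2]
gripper_width: 0.0846
grip_force: 0.0
clock: 35.05
eef_pos: [0.6246, 0.1478, 0.2627]
orientation: [-0.001, 1.0, -0.025, 0.005]
contact_force: [0.4, -0.5, 0.6]
gripper_width: 0.0846
grip_force: 0.0
clock: 35.55
eef_pos: [0.3967, 0.1589, 0.2562]
orientation: [-0.0, 1.0, -0.025, 0.0]
contact_force: [-1.2, 0.3, 0.6]
gripper_width: 0.0849
grip_force: 0.0
clock: 36.05
eef_pos: [0.3847, 0.2903, 0.2559]
orientation: [0.001, 1.0, -0.024, -0.0]
contact_force: [0.2, -0.5, 0.3]
gripper_width: 0.0848
grip_force: 0.0
```

View pics/c14.png

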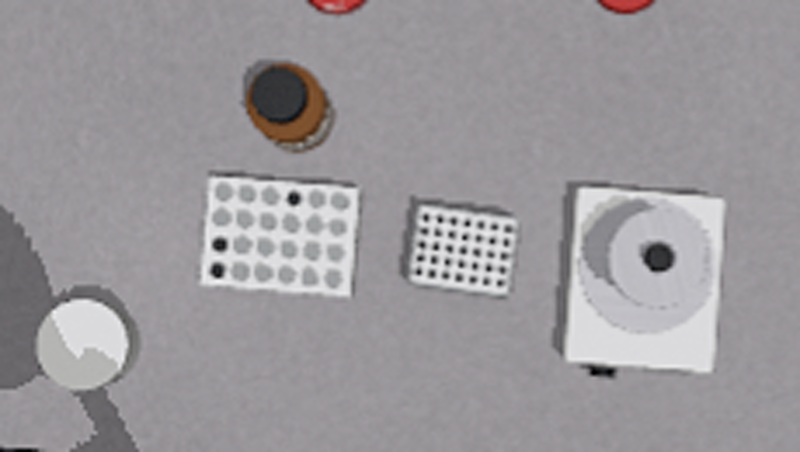

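Everything stands: rack centre (279,234), box (464,250), plate (646,265), cap (278,94). One numeric check of the bottle follows.

```bash
python3 - <<'E'
from h import *
t=load('t13');k=800/230;g=lambda u,v:(180+u/k,190+v/k)
r=onz(t,*g(278.7,234.2),.048)[:2];b=onz(t,*g(464,250),.048)[:2];p=onz(t,*g(646,265),.045)[:2];c=onz(t,*g(278,94.5),.132)[:2]
print(r,b,p,c,'boxerr',b-(r+p)/2)
u=(r-p)/np.linalg.norm(r-p);n=np.array([u[1],-u[0]]);print('bottle: behind',(c-r)@n,'lateral',(c-r)@u,'gap',(c-r)@n-.068, 'len',np.linalg.norm(r-p))
E
```

```text
[0.53439193 0.14950177] [0.52587529 0.01453468] [ 0.51790465 -0.1187953 ] [0.62584115 0.14332051] boxerr [-0.000273   -0.00081856]
bottle: behind 0.09165617018295347 lateral -0.0005605022447108653 gap 0.023656170182953462 len 0.2688031815734022
```

View pics/c13.png

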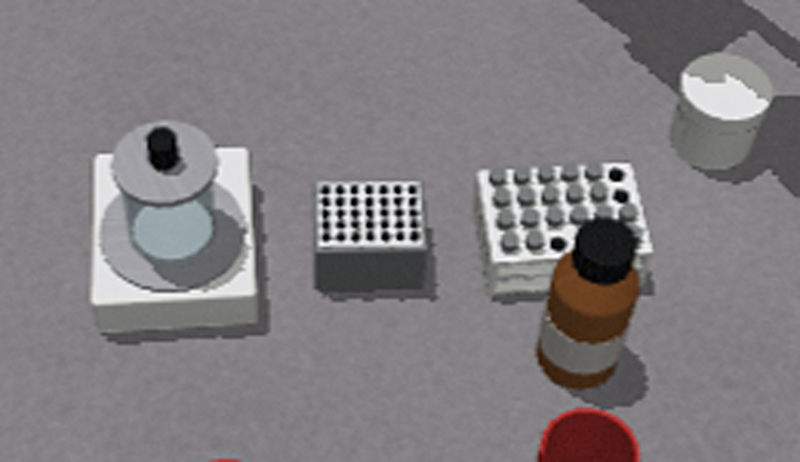

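The final scene view matches the request: beaker and cover on the plate, box midway, bottle squarely behind the rack with a gap of about 2 cm, bystanders untouched. I hand the job in.

```bash
python3 -c "
from rig import ctrl
print(ctrl.job_done())"
```

```text
the job is handed in; nothing more can be done
None
```

The job is handed in after about 36 s of the 109 s: the covered beaker is centred on the stirrer to about 2 mm, the tip box is within about 1 mm of midway and in line, the tall bottle is squarely behind the rack with a gap of about 2 cm (2.4 cm by the last picture), and the arm touched none of the three bystanders; no verdict came back.

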